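# Clear bar offcuts from around the tool shelf and lock the scrap bin

### The arm

A 7-joint arm with a two-finger parallel gripper is mounted at the origin on the work surface. World frame = base frame: x ahead of the robot, y to its left, z up, the work surface at z = 0. Lengths are in m, angles in rad, forces in N, time in s.
With the tool pointing down it reaches from about 0.4 to 0.875 m from the base axis. Payload 19.3 kg.
Tool frame: the origin (TCP) lies at the very end of the fingers, on their centre line; the grasp point (between the pads) lies 19 mm behind it; z points along the fingers, y is the line along which they close (so a half turn about z gives the same grasp; the last joint's range is limited). The gripper opens to 85 mm and grips with 20 to 120 N. Pads are 22 mm wide; open, the fingers measure 114 mm over their backs; the gripper's body (76 mm by 85 mm) begins 54 mm behind the grasp point. The pads swing forward as they close: fully open they stand 13 mm farther back than shut.
Start: joints at [-1.398, 0.521, -0.036, 1.599, 0.021, 1.021, -0.113], TCP at [0.15, 0.607, 0.231] pointing down, gripper open.
Joint ranges: [-2.91, 2.91], [-0.3, 2.13], [-1.5, 1.42], [0.17, 2.43], [-1.26, 4.41], [0.16, 1.93], [-2.52, 2.52]. Speed limits (rad/s): [1.89, 1.89, 2.39, 2.39, 3.01, 3.01, 3.01].

### API

Orientations are given as [roll, pitch, yaw] about the fixed x, y, z axes, in that order (R = Rz(yaw) Ry(pitch) Rx(roll)).
In Python, from workcell import observe, grab_frame, job_done gives the robot as it stands.
- The arm moves only by the tool move_arm, never from a script. Its argument "plan" is a list that holds one entry, the list of rows, each a list of 7 numbers: the shift along the tool's x, y, z each as a share of 0.02 m, from -1 to 1, then the turn, a rotation vector about the tool's x, y, z each as a share of 6 degrees, from -1 to 1, then the opening, from -1 (shut) to 1 (fully open). A call has exactly 10 rows; each row shifts and turns the commanded pose from where the row before left it, along the tool's axes as they then stand; what a row does not reach is not made up. A row lasts 1/10 s, in which the tool goes at most 50 mm and 8.59 degrees, less where a joint would pass 70% of its speed; a pose out of reach is approached as far as the arm can. A call with a number of a shift or a turn outside -1 to 1 is refused whole. A call with a gripper value outside its range is refused whole. The fingers move at their own pace and stop on an object; "grip_force" is the grip in N (left out, the last holds). Time passes only in rows, so rows that do not move let the fingers close, or fill a call up. It gives the time, the measured TCP pose, the force, the opening and the grip force at its end, in the units of the state.
- observe(): the state, without advancing time (a new reading comes with each control period).
- grab_frame(name): name is "scene" or "top" or "wrist"; returns a dict with "color" (384x512x3 uint8, red, green, blue), "intrinsics" (3x3 intrinsics, pixels), "position" and "orientation" of the camera in the world; the wrist camera has in their place "tool_from_camera" (4x4, takes a point from camera to tool coordinates, whose origin is the TCP and whose axes are the flange's). Camera axes: x right, y down, z forward; pixel columns grow to the right and rows downward; lengths in m; the calibration is good to about 2 mm. A picture is of the moment at which its call begins: read the wrist's pose just before it. There is no depth.
- job_done(): hands the job in; it is judged then, once.
The state is a dict: "clock": time; "qpos": joint angles; "qd": joint speeds; "joint_efforts": joint torques, N m; "position": TCP position; "tool_rot": TCP orientation; "force": force on the tool from outside, world axes, zero at the start; "moment": the same for the moment, N m; "grip_width": finger opening in m; "finger_force": force on a finger pad.
Only numpy, scipy, OpenCV 4.12 (cv2) and the standard library are available. Lean on these libraries where they do the work, as an engineer would, in place of code of your own. Each camera call takes 0.05 s, during which the arm holds its last target. There are 200 camera calls.

### The job

Clear the two saw-cut steel bar ends, a square one and a short round one, into the grey scrap bin; one of them has ended up under the raised tool shelf. Once both are in the bin, swing the bin's hinged locking bar over and down until it rests fully in its forked catch. Leave the rest of the tooling on the bench where it stands.

Things in the scene. Friction and masses are not known exactly. Their poses are not given: they have to be found in the camera images.
- riser: Raised tool shelf, cream painted steel, fixed. Origin on the bench under the board's middle; x points away from the robot, y along the shelf. Board 110 (x) by 380 (y) by 16 thick, underside 200 above the bench, front edge at x = -55. Open in front: two 22 mm square legs at the rear corners only (x = +44, y = +-177). Fixed tooling up to 90 tall stands on top.
- scrap_bin: Grey open-topped stacking bin, fixed. Origin on the bench under its centre; x points away from the robot towards the hinge side. Outside 150 (x) by 180 (y), walls and floor 4 thick; rear and side walls 100 high (sides 70 for the front-most 40 mm), front wall 70.
- catch (a point): The forked steel catch on the middle of the bin's front wall: the point on the floor of its gap, 80 in front of the bin's centre, 111 above the bench. Two prongs 10 wide and 12 deep, tops 134 above the bench, stand 22 apart either side of it.
- latch (a joint): Angle (rad) of the steel locking bar about its hinge on the bin's rear. 0: level, forwards across the middle of the mouth, resting in the catch; grows as the bar is raised; 1.57 upright; at the start it leans back, away from the robot. Bar 12 in diameter, 190 from hinge to the centre of its 22 mm black end ball. Stiff hinge: it stays where it is left; 2 to 4 N at mid-bar moves it.
- latch_hinge (a point): Point on the axis of the bar's hinge: 80 behind the bin's centre, 118 above the bench. The axis runs along the bin's y.
- latch_tip (a point): Centre of the black ball at the free end of the locking bar.
- square_end: Offcut: square steel bar end 55 (x) by 30 (y) by 30 high, about 0.4 kg, lying on the bench. Origin: centre of its underside.
- square_end_center (a point): Centre of the square bar end.
- round_end: Offcut: plain round steel bar end, 36 in diameter and 32 high, about 0.25 kg, standing on end. Origin: centre of its underside.
- round_end_center (a point): Centre of the round bar end.
- collet: Bystander: small dark steel cone-footed collet, 30 in diameter, 38 tall, standing under the shelf near the offcut there. Origin: centre of its underside; it must stay where it is
- flange: Bystander: flat steel ring, 90 outside, 44 hole, 20 thick, lying on the bench; it must stay where it is
- holder_a: Bystander: stepped steel tool holder, 52 in diameter, 108 tall, standing. Origin: centre of its underside; it must stay where it is
- holder_b: Bystander: stepped steel tool holder, 47 in diameter, 97 tall, standing. Origin: centre of its underside; it must stay where it is
- holder_c: Bystander: stepped steel tool holder, 42 in diameter, 86 tall, standing. Origin: centre of its underside; it must stay where it is
- wrench: Bystander: steel wrench 140 long, lying on the bench. Origin: middle of its underside; it must stay where it is
- hub: Bystander: dark steel hub, 72 diameter foot, 70 tall, standing beyond the bin. Origin: centre of its underside; it must stay where it is

How it is judged:
On the way, in this order (a step that is already met when the one before it is completed fails the run):
1. both bar ends lie in the scrap bin, let go (x of square_end_center in the frame of scrap_bin between -0.073 and 0.073 m and y of square_end_center in the frame of scrap_bin between -0.088 and 0.088 m and z of square_end_center in the frame of scrap_bin between 0 and 0.09 m and x of round_end_center in the frame of scrap_bin between -0.073 and 0.073 m and y of round_end_center in the frame of scrap_bin between -0.088 and 0.088 m and z of round_end_center in the frame of scrap_bin between 0 and 0.09 m and contact force between the fingers and square_end below 0.2 N and contact force between the fingers and round_end below 0.2 N), for 0.2 s.
2. the locking bar is swung down into its catch (value of joint latch below 0.06 rad), for 0.2 s.
At the end, for the whole second after the job is handed in: The centres of both bar ends are inside the scrap bin's walls and less than 90 mm above the bench, released and at rest; the locking bar is at rest within 0.06 rad of fully down in its catch (all of step 1 and linear speed of each of square_end, round_end below 0.02 m/s and value of joint latch below 0.06 rad and velocity of joint latch between -0.05 and 0.05 rad/s); the robot touches nothing.
It fails at once if a bystander (collet, flange, tool holder, wrench or hub) is shifted more than 30 mm or tipped (distance of any of collet, flange, holder_a, holder_b, holder_c, wrench, hub from where it was at the start of the episode above 0.03 m or angle between any of collet, flange, holder_a, holder_b, holder_c, wrench, hub's own z axis and vertical above 0.5 rad).
It also fails if it takes over 69 s, if anything falls off the work surface, if the arm or the gripper's body presses on something with over 40 N, if the wrist force passes 120 N, or if a joint passes its speed limit or range.

## Working session

There is one attempt and no reset: what is moved stays moved. The work goes in short steps, Python scripts to look and compute and a tool call to move; the robot and the scene stay as the last step left them, time stands still between calls to the robot, and variables do not carry over. Pictures are saved under pics/ and viewed, at most 12 in all, crops included, and the job is handed in when it is done.

Besides the shell and the picture viewer there is one more tool, called after "Request:" in YAML: its name, and indented under it one key for each argument. move_arm: Moves the arm, as the interface text tells. Shift numbers are shares of 0.02 m and turn numbers shares of 6 degrees, none past 1 either way. Its arguments: {"type":"object","properties":{"plan":{"type":"array"},"grip_force":{"type":"number"}},"required":["plan"]}

```bash
mkdir -p pics; cat > h.py <<'E'
import numpy as np, cv2
from scipy.spatial.transform import Rotation as R
from workcell import observe, grab_frame, job_done
def rotm(o):
    o=np.array(o,float)
    if o.shape==(3,3): return o
    return R.from_euler('xyz',o).as_matrix() if o.size==3 else R.from_quat(o).as_matrix()
def cam(name):
    s=observe(); f=grab_frame(name)
    if name=='wrist':
        T=np.eye(4);T[:3,:3]=rotm(s['tool_rot']);T[:3,3]=s['position']
        T=T@np.array(f['tool_from_camera']); P,M=T[:3,3],T[:3,:3]
    else: P,M=np.array(f['position']),rotm(f['orientation'])
    return f['color'],np.array(f['intrinsics']),P,M
def save(name,fn):
    c,K,P,M=cam(name); cv2.imwrite('pics/'+fn+'.png',c[:,:,::-1]); np.savez('pics/'+fn+'.npz',c=c,K=K,P=P,M=M)
def load(fn): d=np.load('pics/'+fn+'.npz'); return d['c'],d['K'],d['P'],d['M']
def ray(fn,uv):
    _,K,P,M=load(fn); d=M@np.linalg.solve(K,[uv[0],uv[1],1]); return P,d/np.linalg.norm(d)
def plane(fn,uv,z):
    P,d=ray(fn,uv); return P+d*(z-P[2])/d[2]
def tri(*obs):
    A=np.zeros((3,3));b=np.zeros(3);L=[]
    for fn,uv in obs:
        P,d=ray(fn,uv);Q=np.eye(3)-np.outer(d,d);A+=Q;b+=Q@P;L.append((P,Q))
    x=np.linalg.solve(A,b); return x,[np.linalg.norm(Q@(x-P)) for P,Q in L]
def proj(fn,X):
    _,K,P,M=load(fn); p=K@(M.T@(np.array(X)-P)); return p[:2]/p[2]
E
python3 - <<'E'
from h import *
s=observe(); print({k:np.round(v,3) for k,v in s.items()})
f=grab_frame('top'); print(f['orientation'],f['position'])
for n in ('scene','top','wrist'): save(n,n+'0')
for n in ('scene0','top0'):
    c,K,P,M=load(n); print(n,K.round(1).tolist(),P.round(3),M.round(3).tolist())
print(load('wrist0')[2:])
ims=[cv2.imread(f'pics/{n}0.png') for n in ('scene','top')]
for n,i in zip(('scene','top'),ims): cv2.imwrite(f'pics/{n}0b.png',cv2.resize(i,(800,600),interpolation=cv2.INTER_CUBIC))
E
```

```text
{'clock': np.float64(0.0), 'qpos': array([-1.398,  0.522, -0.036,  1.6  ,  0.021,  1.021, -0.113]), 'qd': array([-0.001, -0.001,  0.002,  0.   , -0.001,  0.002, -0.   ]), 'joint_efforts': array([ 0.0000e+00, -9.2713e+01,  1.9800e+00, -3.6993e+01,  1.8000e-02,
        8.0000e-03, -0.0000e+00]), 'position': array([0.15 , 0.606, 0.231]), 'tool_rot': array([-3.14 ,  0.   ,  2.899]), 'force': array([0.109, 0.318, 0.192]), 'moment': array([ 0.009,  0.005, -0.02 ]), 'finger_force': np.float64(0.0), 'grip_width': np.float64(0.085)}
[-3.06198308 -0.00772125 -1.57423596] [ 0.47882218 -0.01484361  1.08981549]
scene0 [[415.0, 0.0, 256.7], [0.0, 415.0, 181.5], [0.0, 0.0, 1.0]] [ 1.309 -0.219  1.026] [[0.259, 0.742, -0.618], [0.966, -0.192, 0.175], [0.012, -0.642, -0.767]]
top0 [[351.9, 0.0, 255.3], [0.0, 351.9, 196.0], [0.0, 0.0, 1.0]] [ 0.479 -0.015  1.09 ] [[-0.003, -0.997, 0.079], [-1.0, 0.003, -0.008], [0.008, -0.08, -0.997]]
(array([0.08483675, 0.62278728, 0.37232201]), array([[ 2.40593806e-01,  9.35886104e-01,  2.57355436e-01],
       [ 9.70625857e-01, -2.31912722e-01, -6.40463468e-02],
       [-2.56086292e-04,  2.65204995e-01, -9.64192017e-01]]))
```

View pics/scene0b.png

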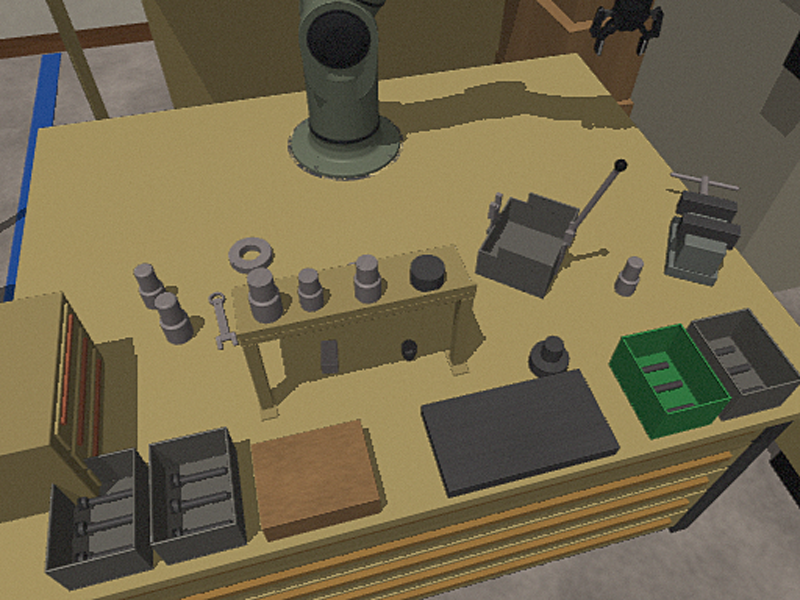

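View pics/top0b.png

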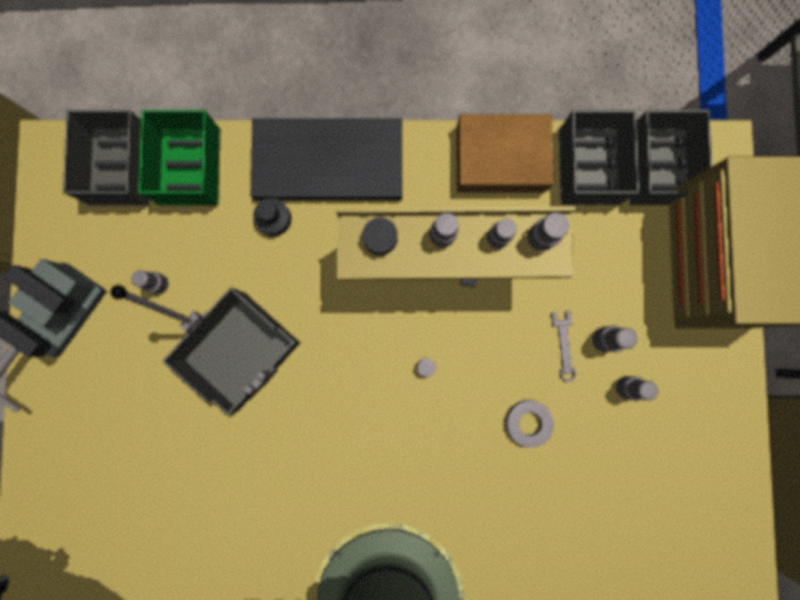

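The scene view shows the square end (330,357) and collet (409,350) under the shelf, with the bin at (530,245) and its bar leaning back to the ball at (621,165). In the top view the round end is at (425,368), the bin's catch at (255,383), its hinge at (190,320), the ball at (118,291), and the square end's front edge shows at (468,281).

```bash
python3 - <<'E'
from h import *
k=0.64
p=lambda *a:np.array(a)*k
print('round top',plane('top0',p(425,367),.032))
for n,q in dict(rear_r=(235,290),front_r=(298,345),front_l=(230,413),rear_l=(167,360)).items(): print('bin',n,plane('top0',p(*q),.1 if 'rear' in n else .07).round(3))
print('catch',plane('top0',p(256,383),.12).round(3),'hinge',plane('top0',p(190,321),.118).round(3))
print('ball',tri(('top0',p(118,291)),('scene0',p(621,165))))
for n,q in dict(a=(337,277),b=(572,276),c=(575,212),d=(337,215)).items(): print('shelf',n,plane('top0',p(*q),.216).round(3))
for n,q in dict(sqtop=(330,346),sqbot=(330,374)).items(): print(n,plane('scene0',p(*q),.03 if n=='sqtop' else 0).round(3))
print('collet base',plane('scene0',p(409,358),0).round(3),'top',plane('scene0',p(408,344),.038).round(3))
print('sq front top view',plane('top0',p(468,285),.0).round(3))
print('flange',plane('top0',p(529,424),.02).round(3))
print('wrench',plane('top0',p(568,378),.0).round(3),plane('top0',p(560,315),.0).round(3))
print('holder by bin',plane('top0',p(158,286),.0).round(3),'hub',plane('top0',p(272,222),0).round(3))
print('holders', plane('top0',p(600,340),0).round(3),plane('top0',p(625,387),0).round(3))
for n,x0,x1,y0,y1 in (('scene0',130,320,170,270),('top0',100,260,170,270)):
    c=load(n)[0][y0:y1,x0:x1]; cv2.imwrite(f'pics/{n}c.png',cv2.resize(c[:,:,::-1],None,fx=4,fy=4,interpolation=cv2.INTER_CUBIC))
E
```

```text
round top [ 0.44652647 -0.07281467  0.032     ]
bin rear_r [0.588 0.273 0.1  ]
bin front_r [0.489 0.164 0.07 ]
bin front_l [0.365 0.287 0.07 ]
bin rear_l [0.463 0.392 0.1  ]
catch [0.423 0.228 0.12 ] hinge [0.531 0.346 0.118]
ball (array([0.5647711 , 0.38135301, 0.3050327 ]), [np.float64(0.0008884406030205648), np.float64(0.0008884406030205672)])
shelf a [0.596 0.077 0.216]
shelf b [ 0.597 -0.3    0.216]
shelf c [ 0.701 -0.308  0.216]
shelf d [0.697 0.078 0.216]
sqtop [ 0.618 -0.158  0.03 ]
sqbot [ 0.659 -0.168  0.   ]
collet base [ 0.662 -0.017  0.   ] top [ 0.656 -0.018  0.038]
sq front top view [ 0.608 -0.162  0.   ]
flange [ 0.336 -0.273  0.02 ]
wrench [ 0.423 -0.357  0.   ] [ 0.547 -0.344  0.   ]
holder by bin [0.608 0.455 0.   ] hub [0.736 0.231 0.   ]
holders [ 0.498 -0.422  0.   ] [ 0.405 -0.469 -0.   ]
```

View pics/scene0c.png

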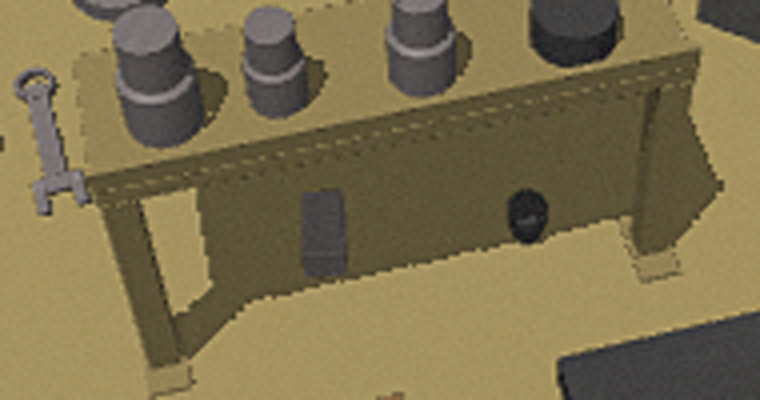

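The crop shows the square end's top face at about (305–345,190–235), its rear face down to 273, and the collet at (528,215). I'll move towards the round end.

Request:
move_arm:
  plan:
    - [[0,-1,0,0,0,-0.773,1],[0,-1,0,0,0,-0.773,1],[0,-1,0,0,0,-0.773,1],[-0.8,-1,0,0,0,0,1],[-0.8,-1,0,0,0,0,1],[-0.8,-1,0,0,0,0,1],[-0.8,-1,0,0,0,0,1],[-0.8,-1,0,0,0,0,1],[-0.8,-1,0,0,0,0,1],[-0.8,-1,0,0,0,0,1]]
  grip_force: 60

```text
clock: 1.2
position: [0.2532, 0.4066, 0.2313]
tool_rot: [-3.142, -0.0, -3.142]
force: [0.2, -0.1, 0.6]
grip_width: 0.0857
finger_force: 0.0
```

```bash
python3 - <<'E'
from h import *
k=0.64
cp=lambda u,v:(130+(u+.5)/4-.5,170+(v+.5)/4-.5)
for n,q,z in (('tf_l',(306,190),.03),('tf_r',(344,190),.03),('tr_l',(302,234),.03),('tr_r',(347,234),.03),('b_l',(303,273),0),('b_r',(345,274),0),('collet b',(527,241),0),('collet top',(528,192),.038),('legL foot',(165,365),0),('legR',(655,252),0)):
    print(n,plane('scene0',cp(*q),z).round(4))
for n,q in (('a',(95,182)),('b',(697,52))): print('board rear top edge',n,plane('scene0',cp(*q),.216).round(3))
c=load('top0')[0]; print(c[175:188:2,285:315:2].sum(2)//3)
s=observe();print(s['clock'],np.round(s['position'],3),np.round(s['tool_rot'],3),np.round(s['qpos'],2))
E
```

```text
tf_l [ 0.5998 -0.1689  0.03  ]
tf_r [ 0.6067 -0.1422  0.03  ]
tr_l [ 0.6367 -0.1787  0.03  ]
tr_r [ 0.6448 -0.1477  0.03  ]
b_l [ 0.6498 -0.183   0.    ]
b_r [ 0.6583 -0.1538  0.    ]
collet b [ 0.6641 -0.0189  0.    ]
collet top [ 0.6475 -0.0144  0.038 ]
legL foot [ 0.6994 -0.289   0.    ]
legR [0.697  0.0692 0.    ]
board rear top edge a [ 0.695 -0.298  0.216]
board rear top edge b [0.689 0.082 0.216]
[[159 159 156 160 161 160 157 160 160 161 158 161 162 160 159]
 [120 123 124 119 122 119 116 118 116 121 118 117 114 116 118]
 [ 72  68  73  69  66  59  71  68  65  64  66  71  74  72  73]
 [ 78  73  69  73  68  54  59  58  67  68  66  72  78  75  72]
 [ 78  76  78  75  73  67  65  63  56  61  74  75  75  75  72]
 [ 73  74  73  76  75  70  74  72  70  74  75  79  74  74  74]
 [ 73  72  73  78  71  71  73  71  75  72  78  74  75  74  72]]
1.2 [0.253 0.407 0.231] [-3.142 -0.    -3.142] [-1.09  0.29 -0.06  1.97  0.02  0.88  0.41]
```

Request:
move_arm:
  plan:
    - [[-0.8,-1,0,0,0,0,1],[-0.8,-1,0,0,0,0,1],[-0.8,-1,0,0,0,0,1],[-0.8,-1,0,0,0,0,1],[-0.8,-1,0,0,0,0,1],[-0.8,-1,0,0,0,0,1],[-0.8,-1,0,0,0,0,1],[-0.8,-1,0,0,0,0,1],[-0.8,-1,0,0,0,0,1],[-0.8,-1,0,0,0,0,1]]

```text
clock: 2.2
position: [0.4132, 0.2066, 0.2313]
tool_rot: [3.142, 0.0, -3.142]
force: [-0.1, 0.5, -0.1]
grip_width: 0.0854
finger_force: 0.0
```

Request:
move_arm:
  plan:
    - [[-0.2,-1,0,0,0,0,1],[-0.2,-1,0,0,0,0,1],[-0.2,-1,0,0,0,0,1],[-0.2,-1,0,0,0,0,1],[-0.2,-1,0,0,0,0,1],[0,-1,0,0,0,0,1],[0,-1,0,0,0,0,1],[0,-1,0,0,0,0,1],[0,-1,0,0,0,0,1],[0,-1,0,0,0,0,1]]

```text
clock: 3.2
position: [0.4325, 0.0067, 0.2313]
tool_rot: [3.142, 0.0, -3.142]
force: [0.7, -1.0, 0.5]
grip_width: 0.0855
finger_force: 0.0
```

```bash
python3 - <<'E'
from h import *
s=observe();print(s['clock'],np.round(s['position'],3),np.round(s['tool_rot'],3),np.round(s['qpos'],2))
save('wrist','w1')
E
```

```text
3.2 [0.433 0.007 0.231] [ 3.142  0.    -3.142] [-0.31  0.22  0.19  2.09 -0.05  0.84  1.48]
```

View pics/w1.png

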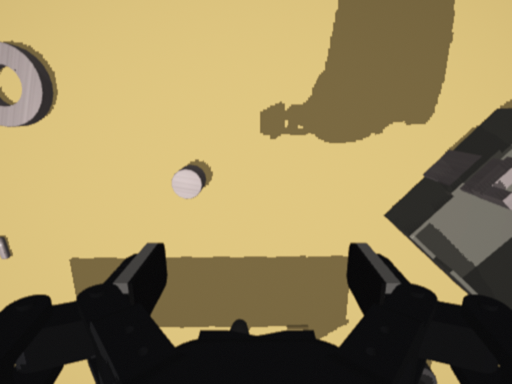

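The wrist view shows the round end's top face at (187,183), the flange at the left edge and the bin at right. I'll triangulate the round end.

```bash
python3 - <<'E'
from h import *
from scipy import ndimage as nd
def cen(fn,x0,x1,y0,y1):
    c=load(fn)[0][y0:y1,x0:x1].astype(int)
    m=(c.min(2)>110)&(c.max(2)-c.min(2)<45)
    l,n=nd.label(m); sz=nd.sum(m,l,range(1,n+1)); i=1+np.argmax(sz)
    ys,xs=np.where(l==i); print(fn,sz.max(),np.ptp(xs)+1,np.ptp(ys)+1); return ((xs.min()+xs.max())/2+x0,(ys.min()+ys.max())/2+y0)
a=cen('w1',160,225,150,215);b=cen('top0',260,285,222,250)
print(a,b,tri(('w1',a),('top0',b)),plane('w1',a,.032),plane('top0',b,.032))
E
```

```text
w1 689.0 30 30
top0 101.0 11 12
(np.float64(186.5), np.float64(183.5)) (np.float64(273.0), np.float64(234.5)) (array([ 0.44720964, -0.07664008,  0.01911311]), [np.float64(9.95165376597633e-05), np.float64(9.951653765967035e-05)]) [ 0.44416648 -0.07367869  0.032     ] [ 0.44764568 -0.07581493  0.032     ]
```

Request:
move_arm:
  plan:
    - [[-0.13,-0.81,0.5,0,0,0,1],[-0.13,-0.81,0.5,0,0,0,1],[-0.13,-0.81,0.5,0,0,0,1],[-0.13,-0.81,0.5,0,0,0,1],[-0.13,-0.81,0.5,0,0,0,1],[0,0,1,0,0,0,1],[0,0,1,0,0,0,1],[0,0,1,0,0,0,1],[0,0,0.5,0,0,0,1],[0,0,0,0,0,0,1]]

```text
clock: 4.25
position: [0.4451, -0.0733, 0.1105]
tool_rot: [-3.142, -0.002, -3.142]
force: [-0.5, -0.1, 1.2]
grip_width: 0.0853
finger_force: 0.0
```

```bash
python3 - <<'E'
from h import *
from scipy import ndimage as nd
save('wrist','w2')
s=observe();print(s['clock'],np.round(s['position'],3),np.round(s['qpos'],2))
print(proj('w2',[.446,-.075,.032]))
def cen(fn,x0,x1,y0,y1):
    c=load(fn)[0][y0:y1,x0:x1].astype(int)
    m=(c.min(2)>110)&(c.max(2)-c.min(2)<45)
    l,n=nd.label(m); sz=nd.sum(m,l,range(1,n+1)); i=1+np.argmax(sz)
    ys,xs=np.where(l==i); print(fn,sz.max(),np.ptp(xs)+1,np.ptp(ys)+1); return ((xs.min()+xs.max())/2+x0,(ys.min()+ys.max())/2+y0)
p=proj('w2',[.446,-.075,.032]).astype(int)
c=cen('w2',max(p[0]-60,0),p[0]+60,max(p[1]-60,0),min(p[1]+60,384));a=(186.5,183.5)
print(c,tri(('w1',a),('w2',c)),plane('w2',c,.032))
E
```

```text
4.3 [ 0.446 -0.073  0.111] [-0.11  0.45  0.18  2.15 -0.15  0.54  1.75]
[253.95855319 205.85424285]
w2 1409.0 46 40
(np.float64(254.5), np.float64(205.5)) (array([ 0.44533786, -0.0743424 ,  0.03050154]), [np.float64(0.0008436324607746532), np.float64(0.0008436324607747855)]) [ 0.44571861 -0.07458799  0.032     ]
```

Request:
move_arm:
  plan:
    - [[0,-0.05,1,0,0,0,1],[0,0,1,0,0,0,1],[0,0,1,0,0,0,1],[0,0,1,0,0,0,1],[0,0,1,0,0,0,1],[0,0,0.25,0,0,0,0],[0,0,0,0,0,0,-1],[0,0,0,0,0,0,-1],[0,0,0,0,0,0,-1],[0,0,0,0,0,0,-1]]
  grip_force: 60

```text
clock: 5.3
position: [0.4463, -0.0745, 0.0076]
tool_rot: [-3.141, 0.002, 3.142]
force: [-1.9, 0.2, 12.9]
grip_width: 0.0342
finger_force: 58.4
```

Request:
move_arm:
  plan:
    - [[0,0,0,0,0,0,-1],[0,0,-0.5,0,0,0,-1],[0,0,-1,0,0,0,-1],[0,0,-1,0,0,0,-1],[0,0,-1,0,0,0,-1],[0,0,-1,0,0,0,-1],[0,0.5,-1,0,0,0,-1],[0,1,-1,0,0,0,-1],[0,1,-1,0,0,0,-1],[0,1,-1,0,0,0,-1]]

```text
clock: 6.3
position: [0.4453, -0.0037, 0.1782]
tool_rot: [3.141, 0.001, 3.141]
force: [-0.5, -0.7, -2.9]
grip_width: 0.0342
finger_force: 60.1
```

```bash
python3 - <<'E'
from h import *
s=observe();print(s['clock'],s['position'],np.round(s['qpos'],2))
save('top','t2')
c=load('t2')[0]; cv2.imwrite('pics/t2c.png',cv2.resize(c[150:300,60:260,::-1],None,fx=4,fy=4,interpolation=cv2.INTER_CUBIC))
E
```

```text
6.3 [ 0.44528936 -0.00372476  0.17820381] [-0.3   0.32  0.22  2.12 -0.11  0.71  1.56]
```

View pics/t2c.png

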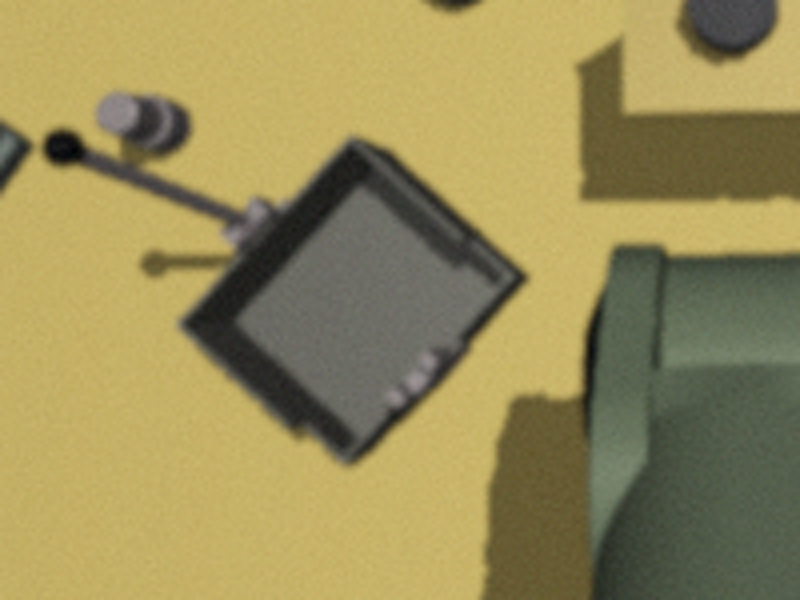

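The crop shows the bin clearly: its corners are at (350,137), (527,275), (350,463) and (180,322), the catch prongs at (398,397) and (434,357), the hinge at (253,222) and the ball at (62,147).

```bash
python3 - <<'E'
from h import *
cp=lambda u,v:(60+(u+.5)/4-.5,150+(v+.5)/4-.5)
rr=plane('t2',cp(350,137),.1);rl=plane('t2',cp(180,322),.1);fr=plane('t2',cp(527,275),.07);fl=plane('t2',cp(350,463),.07)
for n,v in zip(('rr','rl','fr','fl'),(rr,rl,fr,fl)): print(n,v.round(4))
print('sizes',np.linalg.norm((rr-rl)[:2]),np.linalg.norm((fr-fl)[:2]),np.linalg.norm((rr-fr)[:2]),np.linalg.norm((rl-fl)[:2]))
ctr=(rr+rl+fr+fl)/4;ax=((rr+rl)-(fr+fl))[:2];ay=((rl+fl)-(rr+fr))[:2]
print('ctr',ctr,'yaw',np.degrees(np.arctan2(ax[1],ax[0])),np.degrees(np.arctan2(-ay[0],ay[1])))
p1=plane('t2',cp(398,397),.134);p2=plane('t2',cp(434,357),.134);print('prongs',p1,p2,np.linalg.norm(p1-p2))
k=.64
print('catch',tri(('t2',cp(416,377)),('scene0',(495*k,207*k))))
print('hinge',tri(('t2',cp(253,222)),('scene0',(571*k,231*k))))
print('ball',tri(('t2',cp(62,147)),('scene0',(621*k,165*k))))
E
```

```text
rr [0.5931 0.2825 0.1   ]
rl [0.4635 0.3982 0.1   ]
fr [0.496  0.1619 0.07  ]
fl [0.3624 0.2867 0.07  ]
sizes 0.17365480180751017 0.1827411686028168 0.15486103113024227 0.15053696299190966
ctr [0.47873786 0.28232365 0.085     ] yaw 49.50195091694741 47.590133148412676
prongs [0.41335882 0.23647789 0.134     ] [0.43996777 0.21277185 0.134     ] 0.03563723470860231
catch (array([0.42544079, 0.2286497 , 0.1150622 ]), [np.float64(0.0007353154165512967), np.float64(0.0007353154165513143)])
hinge (array([0.53262945, 0.34358233, 0.12115063]), [np.float64(0.002076684553468625), np.float64(0.0020766845534686573)])
ball (array([0.56440182, 0.38200345, 0.30474649]), [np.float64(0.0005547451570688849), np.float64(0.0005547451570687932)])
```

Request:
move_arm:
  plan:
    - [[-0.34,1,0,0,0,0,-1],[-0.34,1,0,0,0,0,-1],[-0.34,1,0,0,0,0,-1],[-0.34,1,0,0,0,0,-1],[-0.34,1,0,0,0,0,-1],[-0.34,1,0,0,0,0,-1],[-0.34,1,0,0,0,0,-1],[-0.34,1,0,0,0,0,-1],[-0.34,1,0,0,0,0,-1],[-0.34,1,0,0,0,0,-1]]

```text
clock: 7.35
position: [0.5137, 0.1962, 0.1773]
tool_rot: [3.141, 0.0, 3.142]
force: [0.1, -0.9, -2.2]
grip_width: 0.0343
finger_force: 60.4
```

Request:
move_arm:
  plan:
    - [[0,0.93,0,0,0,0,-1],[0,1,0,0,0,0,-1],[0,1,0,0,0,0,-1],[0,0,0,0,0,1,-1],[0,0,0,0,0,1,-1],[0,0,0,0,0,1,-1],[0,0,0,0,0,1,-1],[0,0,0,0,0,1,-1],[0,0,0,0,0,1,-1],[0,0,0,0,0,1,-1]]

```text
clock: 8.35
position: [0.5134, 0.254, 0.1773]
tool_rot: [3.141, -0.0, 2.404]
force: [0.3, 0.3, -2.2]
grip_width: 0.0342
finger_force: 60.5
```

Request:
move_arm:
  plan:
    - [[0,0,1,0,0,0,-1],[0,0,1,0,0,0,-1],[0,0,1,0,0,0,-1],[0,0,1,0,0,0,-1],[0,0,1,0,0,0,-1],[0,0,1,0,0,0,-1],[0,0,1,0,0,0,-1],[0,0,0,0,0,0,0.3],[0,0,0,0,0,0,0.3],[0,0,0,0,0,0,0.3]]

```text
clock: 9.35
position: [0.5143, 0.2545, 0.0378]
tool_rot: [3.14, 0.0, 2.408]
force: [0.4, -0.1, 0.2]
grip_width: 0.0556
finger_force: 0.0
```

Request:
move_arm:
  plan:
    - [[0,0,0,0,0,0,0.3],[0,0,-1,0,0,0,0.3],[0,0,-1,0,0,0,0.3],[0,0,-1,0,0,0,0.3],[0,0,-1,0,0,0,0.3],[0,0,-1,0,0,0,0.3],[0,0,-1,0,0,0,0.3],[0,0,-1,0,0,0,1],[0,0,-1,0,0,0,1],[0,0,-1,0,0,0,1]]

```text
clock: 10.35
position: [0.5136, 0.2541, 0.2179]
tool_rot: [3.141, 0.0, 2.408]
force: [0.4, 0.3, -0.9]
grip_width: 0.0855
finger_force: 0.0
```

```bash
python3 - <<'E'
from h import *
s=observe();print(s['clock'],s['position'],np.round(s['tool_rot'],3),np.round(s['qpos'],2))
save('wrist','w3')
E
```

```text
10.35 [0.51358463 0.25414914 0.21794476] [3.141 0.    2.408] [-0.84  0.48  0.4   1.77 -0.23  0.93  0.48]
```

View pics/w3.png

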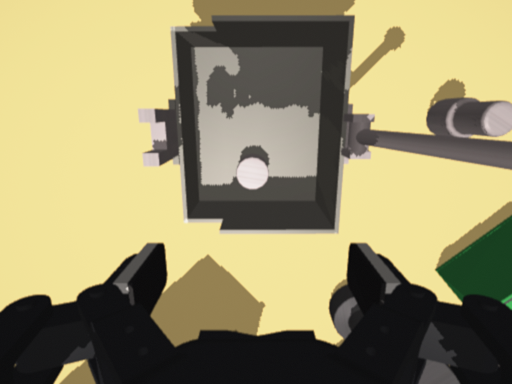

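The wrist view shows the round end standing inside the bin at (252,172). Next is the square end.

Request:
move_arm:
  plan:
    - [[0,0,0,0,0,-0.9,1],[0,0,0,0,0,-0.9,1],[0,0,0,0,0,-0.9,1],[0,0,0,0,0,-0.9,1],[0,0,0,0,0,-0.9,1],[-0.12,-0.96,0,0,0,0,1],[-0.12,-0.96,0,0,0,0,1],[-0.12,-0.96,0,0,0,0,1],[-0.12,-0.96,0,0,0,0,1],[-0.12,-0.96,0,0,0,0,1]]

```text
clock: 11.4
position: [0.5001, 0.1564, 0.2165]
tool_rot: [3.141, 0.0, 2.878]
force: [-0.5, 0.4, -0.0]
grip_width: 0.0854
finger_force: 0.0
```

Request:
move_arm:
  plan:
    - [[-0.12,-0.96,0,0,0,0,1],[-0.12,-0.96,0,0,0,0,1],[-0.12,-0.96,0,0,0,0,1],[-0.12,-0.96,0,0,0,0,1],[-0.12,-0.96,0,0,0,0,1],[-0.12,-0.96,0,0,0,0,1],[-0.12,-0.96,0,0,0,0,1],[-0.12,-0.96,0,0,0,0,1],[-0.12,-0.96,0,0,0,0,1],[-0.12,-0.96,0,0,0,0,1]]

```text
clock: 12.4
position: [0.4731, -0.0351, 0.2165]
tool_rot: [3.141, 0.0, 2.878]
force: [-0.5, 0.6, 0.5]
grip_width: 0.0853
finger_force: 0.0
```

Request:
move_arm:
  plan:
    - [[-0.12,-0.96,0,0,0,0,1],[-0.12,-0.96,0,0,0,0,1],[-0.12,-0.96,0,0,0,0,1],[-0.12,-0.96,0,0,0,0,1],[-0.12,-0.96,0,0,0,0,1],[0,0,0,0,-1,0,1],[0,0,0,0,-1,0,1],[0,0,0,0,-1,0,1],[0,0,0,0,-1,0,1],[0,0,0,0,-1,0,1]]

```text
clock: 13.4
position: [0.4548, -0.1332, 0.2124]
tool_rot: [-3.124, 0.431, 2.881]
force: [-0.3, 0.3, -1.2]
grip_width: 0.0854
finger_force: 0.0
```

```bash
python3 - <<'E'
from h import *
s=observe();print(s['clock'],s['position'],np.round(s['tool_rot'],3),np.round(s['qpos'],2))
save('wrist','w4')
E
```

```text
13.4 [ 0.45478062 -0.13315039  0.21237132] [-3.124  0.431  2.881] [-0.15  0.15  0.28  2.36  0.16  0.22  1.28]
```

View pics/w4.png

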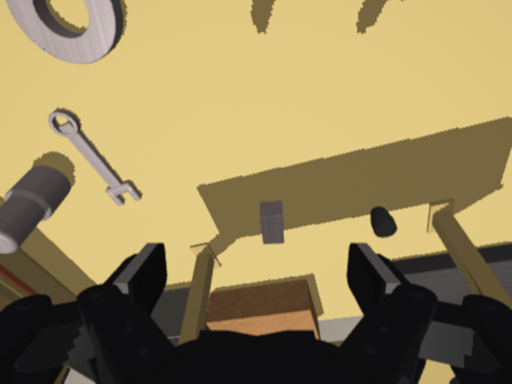

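The wrist view shows the square end at (272,222), lit cleanly between the legs, and the collet at (383,222). The tilt stopped at 24.7° because of a joint range, so I'll fit the kinematics to pick a reachable grasp.

```bash
cat > kin.py <<'E'
import numpy as np, itertools
from scipy.spatial.transform import Rotation as R
from scipy.optimize import least_squares
D=[([-1.398,.522,-.036,1.6,.021,1.021,-.113],(.150,.606,.231),(-3.14,0,2.899)),
([-1.09,.29,-.06,1.97,.02,.88,.41],(.253,.407,.231),(-3.142,0,-3.142)),
([-.31,.22,.19,2.09,-.05,.84,1.48],(.433,.007,.231),(3.142,0,-3.142)),
([-.11,.45,.18,2.15,-.15,.54,1.75],(.446,-.073,.111),(-3.142,-.002,-3.142)),
([-.3,.32,.22,2.12,-.11,.71,1.56],(.4453,-.0037,.178),(3.141,0,3.141)),
([-.84,.48,.4,1.77,-.23,.93,.48],(.5136,.2541,.218),(3.141,0,2.408)),
([-.15,.15,.28,2.36,.16,.22,1.28],(.4548,-.1332,.2124),(-3.124,.431,2.881))]
def fk(q,P,S):
    h,a,b,L,s,e,w,o1,o7=P
    z=lambda t:R.from_euler('z',t); y=lambda t:R.from_euler('y',t)
    A=z(S[0]*q[0]+o1);p=A.apply([s,0,h])
    A=A*y(q[1])*z(S[1]*q[2]);p=p+A.apply([e,0,a])
    A=A*y(q[3])*z(S[2]*q[4]);p=p+A.apply([w,0,b])
    A=A*y(q[5])*z(S[3]*q[6]+o7);p=p+A.apply([0,0,L]);return p,A
LO=np.array([-2.91,-.3,-1.5,.17,-1.26,.16,-2.52]);HI=np.array([2.91,2.13,1.42,2.43,4.41,1.93,2.52])
def fit():
    best=None
    for S in itertools.product((-1,1),repeat=4):
        for o in (-1.57,1.57):
            f=lambda P:np.concatenate([np.r_[fk(q,P,S)[0]-p,.3*(fk(q,P,S)[1].inv()*R.from_euler('xyz',r)).as_rotvec()] for q,p,r in D])
            r=least_squares(f,[.35,.4,.4,.3,0,0,0,0,o])
            if best is None or r.cost<best[0]: best=(r.cost,r.x,S)
    return best
E
python3 - <<'E'
from kin import *
c,P,S=fit();print(c,P.round(3),S)
for q,p,r in D: x,A=fk(q,P,S);print((x-p).round(3),(A.inv()*R.from_euler('xyz',r)).magnitude().round(3))
import json;json.dump([list(P),S],open('kin.json','w'))
E
```

```text
0.0003951892774813095 [ 0.352  0.525  0.424  0.349 -0.005  0.009 -0.    -0.11   1.461] (-1, -1, -1, -1)Traceback (most recent call last):
  File "<stdin>", line 3, in <module>
AttributeError: 'float' object has no attribute 'round'
```

```bash
python3 - <<'E'
from kin import *; import json
c,P,S=fit();json.dump([list(P),S],open('kin.json','w'))
rng=np.random.default_rng(0)
def ik(p,A,n=60):
    out=[]
    for _ in range(n):
        f=lambda q:np.r_[fk(q,P,S)[0]-p,.3*(fk(q,P,S)[1].inv()*A).as_rotvec()]
        r=least_squares(f,rng.uniform(LO,HI),bounds=(LO,HI))
        if r.cost<1e-7: out.append(r.x)
    return out
for tilt in (20,30,40,50):
  for yaw,lab in ((165,'camlow'),(-15,'camhigh')):
    t=np.radians(tilt); h=np.radians(-15)
    A=R.from_euler('xyz',[np.pi,0,np.radians(yaw)])
    A=A*R.from_euler('y',-t if yaw==165 else t)
    for d in (0,.12):
        g=np.array([.625-d*np.cos(h),-.162-d*np.sin(h),.028+.3*d])
        z=A.apply([0,0,1]); p=g+.019*z
        o=ik(p,A,40); o.sort(key=lambda q:abs(q[2])); 
        print(tilt,lab,d,z.round(2),len(o),[q.round(2).tolist() for q in o[:1]+o[-1:]])
E
```

```text
20 camlow 0 [ 0.33 -0.09 -0.94] 19 [[0.31, 0.77, -0.23, 1.97, 1.2, 0.16, 0.32], [0.98, 1.51, -1.48, 1.97, 1.88, 1.32, 0.26]]
20 camlow 0.12 [ 0.33 -0.09 -0.94] 23 [[0.35, 0.61, -0.25, 2.27, 2.05, 0.16, -0.56], [1.05, 1.24, -1.37, 2.27, 1.8, 1.15, 0.0]]
20 camhigh 0 [ 0.33 -0.09 -0.94] 10 [[-0.04, 0.78, 0.24, 1.97, -1.21, 0.16, -0.55], [-0.06, 0.78, 0.28, 1.97, -1.26, 0.18, -0.51]]
20 camhigh 0.12 [ 0.33 -0.09 -0.94] 6 [[-0.08, 0.61, 0.27, 2.27, 4.24, 0.16, 0.31], [-0.23, 0.65, 0.47, 2.27, 4.41, 0.27, 0.1]]
30 camlow 0 [ 0.48 -0.13 -0.87] 21 [[0.11, 0.77, 0.05, 2.1, 3.23, 0.25, -1.79], [1.0, 1.42, -1.33, 2.1, 2.1, 1.16, 0.04]]
30 camlow 0.12 [ 0.48 -0.13 -0.87] 20 [[0.18, 0.63, -0.05, 2.39, 3.06, 0.41, -1.61], [1.07, 1.34, -1.39, 2.4, 2.09, 1.26, -0.16]]
30 camhigh 0 [ 0.48 -0.13 -0.87] 16 [[0.16, 0.77, -0.02, 2.1, 3.07, 0.25, 1.53], [-0.74, 1.51, 1.42, 2.1, 4.17, 1.25, -0.35]]
30 camhigh 0.12 [ 0.48 -0.13 -0.87] 20 [[0.18, 0.63, -0.05, 2.39, 3.06, 0.41, 1.54], [-0.81, 1.38, 1.42, 2.4, 4.19, 1.28, -0.11]]
40 camlow 0 [ 0.62 -0.17 -0.77] 27 [[0.12, 0.82, 0.03, 2.2, 3.15, 0.58, -1.71], [0.99, 1.38, -1.2, 2.21, 2.4, 1.12, -0.22]]
40 camlow 0.12 [ 0.62 -0.17 -0.77] 0 []
40 camhigh 0 [ 0.62 -0.17 -0.77] 27 [[0.18, 0.82, -0.04, 2.2, 3.09, 0.59, 1.52], [-0.78, 1.64, 1.42, 2.21, 3.88, 1.33, -0.28]]
40 camhigh 0.12 [ 0.62 -0.17 -0.77] 0 []
50 camlow 0 [ 0.74 -0.2  -0.64] 29 [[0.15, 0.92, -0.02, 2.28, 3.12, 0.93, -1.66], [1.11, 1.82, -1.41, 2.28, 2.72, 1.42, 0.07]]
50 camlow 0.12 [ 0.74 -0.2  -0.64] 0 []
50 camhigh 0 [ 0.74 -0.2  -0.64] 19 [[0.15, 0.92, -0.01, 2.28, 3.12, 0.93, 1.47], [-0.84, 1.83, 1.42, 2.28, 3.57, 1.41, -0.33]]
50 camhigh 0.12 [ 0.74 -0.2  -0.64] 0 []
```

```bash
cat > plan.py <<'E'
from kin import *; import json
P,S=json.load(open('kin.json'))
F=lambda q:fk(q,P,S)
def track(q,p,A):  # local damped step, mimicking the controller
    f=lambda x:np.r_[F(x)[0]-p,.3*(F(x)[1].inv()*A).as_rotvec(),.02*(x-q)]
    return least_squares(f,np.clip(q,LO+1e-6,HI-1e-6),bounds=(LO,HI)).x
def rows(poses,p,A):
    out=[]
    for p2,A2 in poses:
        sh=A.inv().apply(p2-p)/.02; tu=(A.inv()*A2).as_rotvec()/np.radians(6)
        r=np.r_[sh,tu].round(2); out.append(r)
        p=p+A.apply(r[:3]*.02); A=A*R.from_rotvec(r[3:]*np.radians(6))
    return out
E
cat > p1.py <<'E'
from plan import *
from workcell import observe
s=observe();q0=np.array(s['qpos']);p0=np.array(s['position']);A0=R.from_euler('xyz',s['tool_rot'])
print('model err',(F(q0)[0]-p0).round(3),(F(q0)[1].inv()*A0).magnitude())
# flip: TCP moves slowly from p0 to pT
N=24; pT=np.array([.505,-.13,.20]); q=q0.copy();poses=[];qs=[]
for k in range(1,N+1):
    u=k/N; p=p0+(pT-p0)*min(1,2*u); q5=q0[4]+(3.1-q0[4])*u; q6=q0[5]+(.28-q0[5])*min(1,4*u)
    def f(x):
        qq=np.r_[x[0],x[1],q0[2]*(1-u)+.0*u,x[2],q5,q6,x[3]]
        pp,A=F(qq); xx=A.apply([1,0,0]); 
        return np.r_[pp-p,.1*(np.arctan2(xx[1],xx[0])-np.radians(165))]
    x=least_squares(f,[q[0],q[1],q[3],q[6]]).x
    q=np.r_[x[0],x[1],q0[2]*(1-u),x[2],q5,q6,x[3]]
    qs.append(q);poses.append(F(q))
for q in qs[::4]+[qs[-1]]: print(q.round(2),F(q)[1].apply([0,0,1]).round(2))
dq=np.diff(np.array([q0]+qs),axis=0);print('max step',abs(dq).max(0).round(2))
E0=F(q0); rw=rows(poses,*E0)
print('max row',abs(np.array(rw)).max(0))
# local tracking check
q=q0.copy();p,A=E0
for r in rw:
    p=p+A.apply(r[:3]*.02);A=A*R.from_rotvec(r[3:]*np.radians(6));q=track(q,p,A)
print('tracked',q.round(2),(F(q)[0]-p).round(4))
for r in rw: print([float(v) for v in r]+[1])
E
python3 p1.py
```

```text
model err [0.004 0.003 0.003] 0.046883688245133504
[-0.14  0.16  0.25  2.35  0.31  0.24  1.11] [ 0.37 -0.19 -0.91]
[-0.19  0.2   0.21  2.33  0.79  0.27  0.54] [ 0.37 -0.28 -0.89]
[-0.2   0.24  0.16  2.36  1.28  0.28 -0.  ] [ 0.42 -0.33 -0.85]
[-0.17  0.26  0.12  2.39  1.76  0.28 -0.5 ] [ 0.48 -0.33 -0.81]
[-0.08  0.25  0.08  2.44  2.25  0.28 -0.95] [ 0.54 -0.29 -0.79]
[ 0.04  0.25  0.03  2.48  2.74  0.28 -1.36] [ 0.59 -0.22 -0.78]
[ 0.13  0.25  0.    2.49  3.1   0.28 -1.65] [ 0.61 -0.16 -0.77]
max step [0.03 0.01 0.01 0.01 0.12 0.01 0.15]
max row [0.16 0.1  0.2  0.23 0.19 0.1 ]
tracked [ 0.3   0.24 -0.19  2.43  2.77  0.19 -1.32] [ 0.0094 -0.0017  0.004 ]
[0.03, -0.1, 0.2, 0.23, 0.07, 0.1, 1]
[-0.16, 0.09, 0.12, 0.2, -0.02, -0.0, 1]
[-0.16, 0.09, 0.12, 0.2, -0.05, 0.0, 1]
[-0.16, 0.09, 0.12, 0.2, -0.08, 0.02, 1]
[-0.16, 0.09, 0.12, 0.18, -0.11, 0.01, 1]
[-0.16, 0.09, 0.11, 0.17, -0.14, 0.03, 1]
[-0.16, 0.1, 0.12, 0.09, -0.18, 0.03, 1]
[-0.15, 0.1, 0.12, 0.06, -0.18, 0.04, 1]
[-0.15, 0.1, 0.12, 0.03, -0.19, 0.04, 1]
[-0.15, 0.1, 0.12, 0.0, -0.19, 0.04, 1]
[-0.14, 0.1, 0.13, -0.03, -0.18, 0.04, 1]
[-0.14, 0.1, 0.13, -0.05, -0.18, 0.04, 1]
[-0.0, 0.0, -0.0, -0.08, -0.16, 0.03, 1]
[-0.0, 0.0, -0.0, -0.11, -0.15, 0.03, 1]
[-0.0, 0.0, -0.0, -0.12, -0.13, 0.02, 1]
[-0.0, 0.0, -0.0, -0.14, -0.13, 0.02, 1]
[-0.0, 0.0, -0.0, -0.15, -0.11, 0.02, 1]
[-0.0, 0.0, -0.0, -0.17, -0.09, 0.01, 1]
[-0.0, 0.0, -0.0, -0.17, -0.08, 0.01, 1]
[-0.0, 0.0, -0.0, -0.19, -0.07, 0.0, 1]
[-0.0, 0.0, -0.0, -0.18, -0.05, 0.01, 1]
[-0.0, 0.0, -0.0, -0.2, -0.03, -0.0, 1]
[-0.0, 0.0, -0.0, -0.2, -0.03, -0.0, 1]
[-0.0, 0.0, -0.0, -0.19, -0.01, -0.0, 1]
```

```bash
sed -i 's/N=24; pT=.*; q=q0/N=20; pT=np.array([.555,-.145,.13]); q=q0/' p1.py; python3 p1.py
```

```text
model err [0.004 0.003 0.003] 0.046883688245133504
[-0.14  0.19  0.25  2.33  0.33  0.24  1.07] [ 0.35 -0.2  -0.91]
[-0.2   0.34  0.2   2.27  0.91  0.28  0.39] [ 0.32 -0.31 -0.89]
[-0.18  0.46  0.14  2.24  1.5   0.28 -0.25] [ 0.37 -0.35 -0.86]
[-0.1   0.48  0.09  2.29  2.08  0.28 -0.81] [ 0.45 -0.32 -0.83]
[ 0.03  0.47  0.04  2.34  2.66  0.28 -1.3 ] [ 0.52 -0.23 -0.82]
[ 0.14  0.46  0.    2.35  3.1   0.28 -1.65] [ 0.55 -0.15 -0.82]
max step [0.04 0.04 0.01 0.02 0.15 0.01 0.18]
max row [0.3  0.22 0.66 0.33 0.18 0.09]
tracked [ 0.42  0.49 -0.34  2.35  2.62  0.32 -1.13] [0.0002 0.0002 0.0001]
[-0.1, -0.06, 0.66, 0.33, 0.18, 0.09, 1]
[-0.29, 0.14, 0.56, 0.29, 0.06, -0.01, 1]
[-0.3, 0.15, 0.56, 0.3, 0.01, -0.0, 1]
[-0.3, 0.17, 0.55, 0.28, -0.05, 0.01, 1]
[-0.3, 0.19, 0.54, 0.26, -0.09, 0.02, 1]
[-0.29, 0.2, 0.55, 0.14, -0.16, 0.03, 1]
[-0.28, 0.22, 0.55, 0.1, -0.16, 0.04, 1]
[-0.28, 0.22, 0.55, 0.05, -0.18, 0.05, 1]
[-0.26, 0.22, 0.55, -0.01, -0.17, 0.04, 1]
[-0.25, 0.22, 0.56, -0.05, -0.17, 0.04, 1]
[0.0, 0.0, -0.0, -0.13, -0.18, 0.05, 1]
[0.0, 0.0, -0.0, -0.16, -0.17, 0.03, 1]
[0.0, 0.0, -0.0, -0.19, -0.14, 0.03, 1]
[0.0, 0.0, -0.0, -0.21, -0.13, 0.03, 1]
[0.0, 0.0, -0.0, -0.24, -0.11, 0.01, 1]
[0.0, 0.01, -0.0, -0.25, -0.09, 0.02, 1]
[0.0, -0.0, -0.0, -0.26, -0.07, 0.0, 1]
[0.0, -0.0, -0.0, -0.28, -0.04, 0.01, 1]
[0.0, -0.0, -0.0, -0.28, -0.04, -0.0, 1]
[0.0, -0.0, -0.0, -0.28, -0.01, -0.0, 1]
```

Request:
move_arm:
  plan:
    - [[-0.1,-0.06,0.66,0.33,0.18,0.09,1],[-0.29,0.14,0.56,0.29,0.06,-0.01,1],[-0.3,0.15,0.56,0.3,0.01,0,1],[-0.3,0.17,0.55,0.28,-0.05,0.01,1],[-0.3,0.19,0.54,0.26,-0.09,0.02,1],[-0.29,0.2,0.55,0.14,-0.16,0.03,1],[-0.28,0.22,0.55,0.1,-0.16,0.04,1],[-0.28,0.22,0.55,0.05,-0.18,0.05,1],[-0.26,0.22,0.55,-0.01,-0.17,0.04,1],[-0.25,0.22,0.56,-0.05,-0.17,0.04,1]]

```text
clock: 14.45
position: [0.5428, -0.1462, 0.1375]
tool_rot: [-2.949, 0.487, 2.862]
force: [0.3, -0.4, -0.2]
grip_width: 0.0856
finger_force: 0.0
```

```bash
python3 - <<'E'
from plan import *
from workcell import observe
s=observe();print(s['clock'],np.round(s['qpos'],2),np.round(s['position'],3),R.from_euler('xyz',s['tool_rot']).as_matrix().round(2).tolist())
print((F(s['qpos'])[0]-s['position']).round(3))
E
```

```text
14.45 [-0.32  0.48  0.37  2.25  1.38  0.16 -0.13] [ 0.543 -0.146  0.137] [[-0.85, 0.36, 0.39], [0.24, 0.92, -0.31], [-0.47, -0.17, -0.87]]
[-0.01  -0.012 -0.004]
```

```bash
cat > p2.py <<'E'
from plan import *
from workcell import observe
def go(pT,tilt,head,N,extra=None):
    s=observe();q=np.array(s['qpos']);p=np.array(s['position']);A=R.from_euler('xyz',s['tool_rot'])
    AT=R.from_euler('xyz',[np.pi,0,np.pi+np.radians(head)])*R.from_euler('y',-np.radians(tilt))
    rv=(A.inv()*AT).as_rotvec(); poses=[(p+(pT-p)*k/N,A*R.from_rotvec(rv*k/N)) for k in range(1,N+1)]
    rw=rows(poses,p,A); pm,Am=F(q)
    for r in rw:
        pm=pm+Am.apply(r[:3]*.02);Am=Am*R.from_rotvec(r[3:]*np.radians(6));q=track(q,pm,Am)
        print([float(v)+0. for v in r])
    print('tracked',q.round(2),(F(q)[0]-pm).round(4))
E
python3 -c "
from p2 import *
go(np.array([.553,-.143,.06]),35,-15,10)"
```

```text
[0.14, 0.1, 0.35, -0.19, -0.12, 0.0]
[0.15, 0.09, 0.35, -0.2, -0.12, -0.01]
[0.15, 0.08, 0.35, -0.19, -0.12, 0.0]
[0.15, 0.08, 0.35, -0.19, -0.12, 0.0]
[0.16, 0.07, 0.35, -0.19, -0.12, -0.01]
[0.17, 0.07, 0.35, -0.19, -0.11, 0.0]
[0.16, 0.05, 0.35, -0.2, -0.12, 0.0]
[0.18, 0.05, 0.35, -0.19, -0.12, 0.0]
[0.17, 0.04, 0.35, -0.19, -0.12, -0.01]
[0.18, 0.04, 0.34, -0.19, -0.12, 0.0]
tracked [ 0.44  0.68 -0.37  2.37  2.65  0.53 -1.1 ] [0.0001 0.0001 0.0001]
```

Request:
move_arm:
  plan:
    - [[0.14,0.1,0.35,-0.19,-0.12,0,1],[0.15,0.09,0.35,-0.2,-0.12,0,1],[0.15,0.08,0.35,-0.19,-0.12,0,1],[0.15,0.08,0.35,-0.19,-0.12,0,1],[0.16,0.07,0.35,-0.19,-0.12,-0.01,1],[0.17,0.07,0.35,-0.19,-0.11,0,1],[0.16,0.05,0.35,-0.2,-0.12,0,1],[0.18,0.05,0.35,-0.19,-0.12,0,1],[0.17,0.04,0.35,-0.19,-0.12,-0.01,1],[0.18,0.04,0.34,-0.19,-0.12,0,1]]

```text
clock: 15.45
position: [0.5513, -0.1452, 0.0623]
tool_rot: [-3.13, 0.605, 2.88]
force: [-0.4, 1.0, 0.6]
grip_width: 0.0855
finger_force: 0.0
```

```bash
python3 - <<'E'
from h import *
s=observe();print(s['clock'],np.round(s['qpos'],2),np.round(s['position'],3),rotm(s['tool_rot']).round(2).tolist())
save('wrist','w5')
c=cv2.imread('pics/w5.png');d=cv2.imread('pics/w4.png')
e=cv2.resize(d[180:260,230:330],(500,400),interpolation=cv2.INTER_CUBIC)
p=proj('w5',[.628,-.163,.015]);print(p)
x,y=int(np.clip(p[0]-100,0,312)),int(np.clip(p[1]-80,0,224)); f=c[y:y+160,x:x+200]; print(x,y)
f=cv2.resize(f,(500,400),interpolation=cv2.INTER_CUBIC)
cv2.imwrite('pics/w45.png',cv2.resize(np.hstack([e,f]),(800,320)))
cv2.imwrite('pics/w5f.png',c)
E
```

```text
15.45 [ 0.38  0.65 -0.36  2.34  2.53  0.51 -1.04] [ 0.551 -0.145  0.062] [[-0.79, 0.27, 0.55], [0.21, 0.96, -0.16], [-0.57, -0.01, -0.82]]
[260.94943678 247.93691785]
160 167
```

View pics/w45.png

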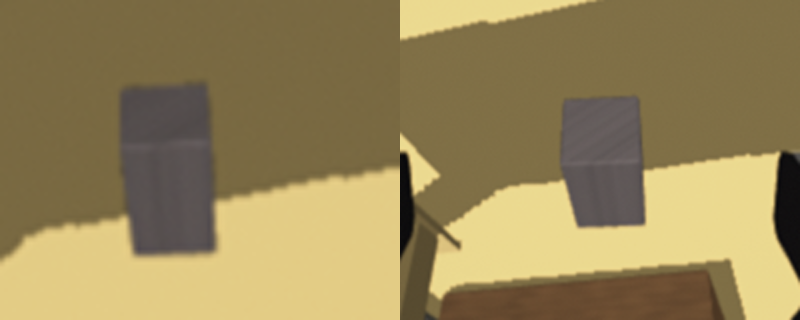

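The two crops show the square end's front-top edge at (124–212,143) and (163–243,163), its rear-top edge at (135–215,252) and (180–244,225), and its front-bottom edge at (121–207,88) and (164–238,98).

```bash
python3 - <<'E'
from h import *
a=lambda u,v:(230+u/4,180+v/4)
b=lambda u,v:(160+u/2,167+v/2)
pts=dict(FBL=((121,90),(164,100)),FBR=((207,85),(238,97)),FTL=((124,143),(163,163)),FTR=((212,142),(243,162)),RTL=((135,253),(180,226)),RTR=((215,250),(244,223)))
X={}
for n,(u,v) in pts.items():
    X[n],r=tri(('w4',a(*u)),('w5',b(*v)));zz=0 if 'B' in n else .03
    print(n,X[n].round(4),np.round(r,4),'w5 plane',plane('w5',b(*v),zz).round(4),'w4',plane('w4',a(*u),zz).round(4))
T={n:plane('w5',b(*pts[n][1]),.03) for n in ('FTL','FTR','RTL','RTR')}
f=(T['FTL']+T['FTR'])/2;r=(T['RTL']+T['RTR'])/2;print('ctr',(f+r)/2,'len',np.linalg.norm(r-f),'head',np.degrees(np.arctan2(*(r-f)[1::-1])))
E
```

```text
FBL [ 0.6053 -0.1724 -0.0017] [0.0002 0.0002] w5 plane [ 0.603  -0.1718  0.    ] w4 [ 0.604  -0.1719  0.    ]
FBR [ 0.6102 -0.1433 -0.0012] [0.0003 0.0003] w5 plane [ 0.6085 -0.1433  0.    ] w4 [ 0.6092 -0.1428  0.    ]
FTL [ 0.6011 -0.1701  0.0296] [0.0002 0.0002] w5 plane [ 0.6003 -0.1701  0.03  ] w4 [ 0.6008 -0.1699  0.03  ]
FTR [ 0.6083 -0.1425  0.0291] [0.0001 0.0001] w5 plane [ 0.6068 -0.1423  0.03  ] w4 [ 0.6075 -0.1423  0.03  ]
RTL [ 0.6549 -0.18    0.0287] [0.0001 0.0001] w5 plane [ 0.6523 -0.179   0.03  ] w4 [ 0.6534 -0.1797  0.03  ]
RTR [ 0.6617 -0.1529  0.0274] [0.0002 0.0002] w5 plane [ 0.6561 -0.1521  0.03  ] w4 [ 0.6588 -0.1522  0.03  ]
ctr [ 0.6288903  -0.16088891  0.03      ] len 0.05150741952461645 head -10.501843993596669
```

```bash
python3 -c "
from p2 import *
go(np.array([.635,-.1623,.012]),35,-12,8)"
```

```text
[-0.27, 0.04, 0.56, -0.05, -0.01, -0.05]
[-0.27, 0.04, 0.55, -0.05, -0.01, -0.05]
[-0.26, 0.03, 0.56, -0.05, 0.0, -0.06]
[-0.27, 0.03, 0.56, -0.05, -0.01, -0.05]
[-0.27, 0.03, 0.56, -0.05, -0.01, -0.05]
[-0.27, 0.02, 0.55, -0.05, -0.01, -0.05]
[-0.26, 0.01, 0.56, -0.04, -0.01, -0.06]
[-0.27, 0.01, 0.56, -0.05, -0.01, -0.05]
tracked [ 0.39  0.81 -0.33  2.13  2.6   0.45 -0.98] [-0.  0.  0.]
```

Request:
move_arm:
  plan:
    - [[-0.27,0.04,0.56,-0.05,-0.01,-0.05,1],[-0.27,0.04,0.55,-0.05,-0.01,-0.05,1],[-0.26,0.03,0.56,-0.05,0,-0.06,1],[-0.27,0.03,0.56,-0.05,-0.01,-0.05,1],[-0.27,0.03,0.56,-0.05,-0.01,-0.05,1],[-0.27,0.02,0.55,-0.05,-0.01,-0.05,1],[-0.26,0.01,0.56,-0.04,-0.01,-0.06,1],[-0.27,0.01,0.56,-0.05,-0.01,-0.05,1],[0,0,0,0,0,0,1],[0,0,0,0,0,0,1]]

```text
clock: 16.5
position: [0.636, -0.159, 0.0133]
tool_rot: [3.139, 0.611, 2.934]
force: [1.0, -0.0, -1.2]
grip_width: 0.0856
finger_force: 0.0
```

```bash
python3 -c "
from h import *
s=observe();print(s['clock'],np.round(s['qpos'],2),np.round(s['position'],4),rotm(s['tool_rot']).round(3).tolist(),s['force'])"
```

```text
16.5 [ 0.39  0.8  -0.33  2.13  2.61  0.45 -0.98] [ 0.636  -0.159   0.0133] [[-0.801, 0.205, 0.562], [0.169, 0.979, -0.116], [-0.574, 0.002, -0.819]] [ 1.00644501 -0.00640141 -1.22684086]
```

Request:
move_arm:
  plan:
    - [[0,-0.15,0,0,0,0,0.5],[0,0,0,0,0,0,-1],[0,0,0,0,0,0,-1],[0,0,0,0,0,0,-1],[0,0,0,0,0,0,-1],[0,0,0,0,0,0,-1],[-0.2,0,-0.3,0,0,0,-1],[-0.3,0,-0.4,0,0,0,-1],[0.2,0,-0.14,0,0,0,-1],[0.4,0,-0.29,0,0,0,-1]]
  grip_force: 90

```text
clock: 17.5
position: [0.6213, -0.1588, 0.0315]
tool_rot: [3.14, 0.613, 2.934]
force: [0.4, -0.3, -4.8]
grip_width: 0.028
finger_force: 89.6
```

```bash
python3 -c "
from p2 import *
s=observe();print(s['clock'],np.round(s['qpos'],2),np.round(s['position'],4),s['grip_width'],s['finger_force'],s['force'])
go(np.array([.54,-.14,.05]),30,-12,6)"
```

```text
17.5 [ 0.4   0.76 -0.34  2.17  2.6   0.44 -0.99] [ 0.6213 -0.1588  0.0315] 0.027964437081429722 89.5857846736908 [ 0.43881312 -0.32101779 -4.77293652]
[0.48, 0.01, -0.53, 0.0, 0.14, 0.0]
[0.49, 0.02, -0.51, 0.01, 0.14, 0.01]
[0.49, 0.01, -0.52, 0.0, 0.15, 0.0]
[0.51, 0.02, -0.5, 0.01, 0.14, 0.0]
[0.51, 0.01, -0.5, 0.0, 0.14, 0.0]
[0.52, 0.01, -0.49, 0.01, 0.14, 0.01]
tracked [ 0.38  0.64 -0.31  2.31  2.53  0.38 -0.98] [-0. -0. -0.]
```

Request:
move_arm:
  plan:
    - [[0.48,0.01,-0.53,0,0.14,0,-1],[0.49,0.02,-0.51,0,0.14,0,-1],[0.49,0.01,-0.52,0,0.14,0,-1],[0.5,0.02,-0.5,0,0.14,0,-1],[0.51,0.01,-0.5,0,0.14,0,-1],[0.52,0.01,-0.49,0,0.14,0,-1],[-0.5,0,-0.87,0,0,0,-1],[-0.5,0,-0.87,0,0,0,-1],[-0.5,0,-0.87,0,0,0,-1],[-0.5,0,-0.87,0,0,0,-1]]

```text
clock: 18.5
position: [0.5394, -0.1403, 0.131]
tool_rot: [3.14, 0.525, 2.934]
force: [-14.4, 27.7, -14.7]
grip_width: 0.0281
finger_force: 90.0
```

```bash
cat > p3.py <<'E'
from plan import *
from workcell import observe
def goto(*via):  # via: (pos, Rotation, N)
    s=observe();q=np.array(s['qpos']);p=np.array(s['position']);A=R.from_euler('xyz',s['tool_rot'])
    print(s['clock'],q.round(2),p.round(3),round(s['grip_width'],4))
    pm,Am=F(q); d0=p-pm
    for pT,AT,N in via:
        pT=np.array(pT);rv=(A.inv()*AT).as_rotvec(); poses=[(p+(pT-p)*k/N,A*R.from_rotvec(rv*k/N)) for k in range(1,N+1)]
        rw=rows(poses,p,A)
        for r in rw:
            p=p+A.apply(r[:3]*.02);A=A*R.from_rotvec(r[3:]*np.radians(6));qn=track(q,p-d0,A);dq=abs(qn-q).max();q=qn
            print([float(v)+0. for v in r],'dq%.2f'%dq)
        print('tracked',q.round(2),(F(q)[0]+d0-p).round(4),((F(q)[1].inv()*A).magnitude()).round(3))
ORI=lambda head,tilt:R.from_euler('xyz',[np.pi,0,np.pi+np.radians(head)])*R.from_euler('y',-np.radians(tilt))
LEAN=R.from_matrix([[-.85,.36,.39],[.24,.92,-.31],[-.47,-.17,-.87]])
E
python3 -c "
from p3 import *
goto(([.53,-.12,.18],LEAN,10),([.49,-.02,.22],ORI(-15,0),10))"
```

```text
18.5 [ 0.29  0.44 -0.2   2.29  2.29  0.16 -0.77] [ 0.539 -0.14   0.131] 0.0281
[-0.06, 0.09, -0.25, 0.22, 0.04, 0.06] dq0.10
[-0.07, 0.09, -0.24, 0.22, 0.04, 0.05] dq0.10
[-0.06, 0.07, -0.25, 0.22, 0.04, 0.06] dq0.12
[-0.06, 0.08, -0.25, 0.21, 0.04, 0.05] dq0.13
[-0.06, 0.07, -0.26, 0.22, 0.04, 0.06] dq0.15
[-0.06, 0.06, -0.25, 0.22, 0.04, 0.06] dq0.16
[-0.05, 0.06, -0.26, 0.22, 0.04, 0.05] dq0.14
[-0.06, 0.05, -0.26, 0.22, 0.04, 0.06] dq0.10
[-0.05, 0.05, -0.26, 0.22, 0.04, 0.05] dq0.06
[-0.05, 0.04, -0.26, 0.22, 0.05, 0.06] dq0.05Traceback (most recent call last):
  File "<string>", line 3, in <module>
    goto(([.53,-.12,.18],LEAN,10),([.49,-.02,.22],ORI(-15,0),10))
    ~~~~^^^^^^^^^^^^^^^^^^^^^^^^^^^^^^^^^^^^^^^^^^^^^^^^^^^^^^^^^
  File "p3.py", line 13, in goto
    print('tracked',q.round(2),(F(q)[0]+d0-p).round(4),((F(q)[1].inv()*A).magnitude()).round(3))
                                                       ^^^^^^^^^^^^^^^^^^^^^^^^^^^^^^^^^^^^^
AttributeError: 'float' object has no attribute 'round'
```

```bash
sed -i 's/((F(q)\[1\].inv()\*A).magnitude()).round(3)/float((F(q)[1].inv()*A).magnitude())/' p3.py
python3 -c "
from p3 import *
from h import save
s=observe();print(s['force'].round(1),s['qd'].round(2),s['joint_efforts'].round(1))
save('scene','s6')
s=observe();print(s['force'].round(1),s['qd'].round(2),s['joint_efforts'].round(1))
save('top','t6')
s=observe();print(s['force'].round(1))
goto(([.53,-.12,.18],LEAN,10),([.49,-.02,.22],ORI(-15,0),10))
import cv2,numpy as np
a=cv2.imread('pics/s6.png')[100:290,100:400];b=cv2.imread('pics/t6.png')[130:320,150:450]
cv2.imwrite('pics/st6.png',cv2.resize(np.vstack([a,b]),(474,600)))
"
```

```text
[-14.4  27.7 -14.7] [-0.13 -0.47  0.12 -0.05 -1.64 -0.04  1.6 ] [  0.5 -64.7  -0.5 -21.8   8.6   0.5  -8.3]
[ 5.1 -3.6  3.4] [ 0.02  0.05 -0.03  0.    0.26  0.01 -0.25] [ -3.  -46.3  -3.  -14.7   6.9  -3.2  -6.6]
[-0.6  0.4 -4.6]
18.6 [ 0.29  0.43 -0.2   2.29  2.29  0.16 -0.77] [ 0.541 -0.141  0.133] 0.0281
[-0.05, 0.09, -0.24, 0.22, 0.04, 0.06] dq0.10
[-0.06, 0.09, -0.25, 0.21, 0.05, 0.05] dq0.10
[-0.05, 0.08, -0.24, 0.22, 0.04, 0.06] dq0.12
[-0.05, 0.08, -0.25, 0.22, 0.05, 0.05] dq0.14
[-0.05, 0.07, -0.25, 0.22, 0.04, 0.06] dq0.15
[-0.04, 0.06, -0.25, 0.21, 0.05, 0.05] dq0.17
[-0.05, 0.06, -0.25, 0.22, 0.04, 0.06] dq0.14
[-0.04, 0.06, -0.26, 0.22, 0.05, 0.05] dq0.10
[-0.04, 0.05, -0.25, 0.22, 0.04, 0.06] dq0.06
[-0.05, 0.04, -0.26, 0.21, 0.05, 0.05] dq0.05
tracked [ 0.1   0.34 -0.2   2.24  1.25  0.39  0.03] [-0.0001 -0.     -0.0002] 0.0016569526994712335
[0.2, 0.35, -0.41, -0.18, 0.46, -0.06] dq0.17
[0.21, 0.37, -0.39, -0.19, 0.47, -0.06] dq0.17
[0.23, 0.37, -0.37, -0.18, 0.46, -0.06] dq0.13
[0.25, 0.38, -0.35, -0.19, 0.46, -0.06] dq0.11
[0.26, 0.39, -0.33, -0.18, 0.46, -0.06] dq0.09
[0.27, 0.4, -0.32, -0.19, 0.47, -0.06] dq0.07
[0.29, 0.4, -0.29, -0.18, 0.46, -0.06] dq0.06
[0.3, 0.41, -0.27, -0.18, 0.46, -0.06] dq0.06
[0.3, 0.42, -0.25, -0.19, 0.47, -0.06] dq0.06
[0.32, 0.43, -0.22, -0.18, 0.46, -0.06] dq0.06
tracked [ 0.48  0.4  -0.69  1.94  0.32  0.92  0.94] [-0.      0.     -0.0001] 0.000602141304121723
```

View pics/st6.png

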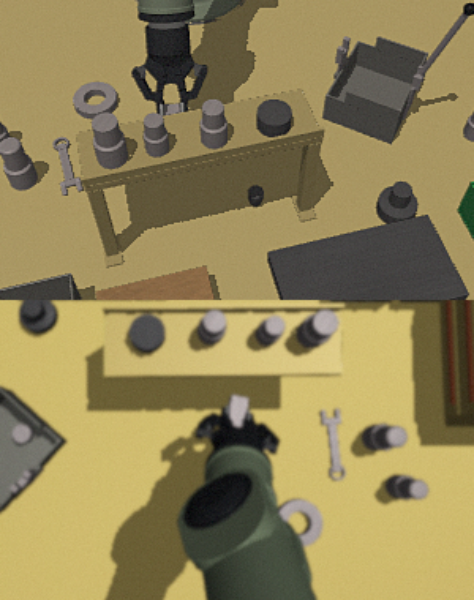

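The square end is held in front of the shelf at (237,408), the collet is untouched, and the round end is in the bin. The force was only a dynamic jerk and has settled.

Request:
move_arm:
  plan:
    - [[-0.05,0.09,-0.24,0.22,0.04,0.06,-1],[-0.06,0.09,-0.25,0.21,0.05,0.05,-1],[-0.05,0.08,-0.24,0.22,0.04,0.06,-1],[-0.05,0.08,-0.25,0.22,0.05,0.05,-1],[-0.05,0.07,-0.25,0.22,0.04,0.06,-1],[-0.04,0.06,-0.25,0.21,0.05,0.05,-1],[-0.05,0.06,-0.25,0.22,0.04,0.06,-1],[-0.04,0.06,-0.26,0.22,0.05,0.05,-1],[-0.04,0.05,-0.25,0.22,0.04,0.06,-1],[-0.05,0.04,-0.26,0.21,0.05,0.05,-1]]

```text
clock: 19.6
position: [0.5285, -0.1192, 0.1764]
tool_rot: [-2.949, 0.481, 2.864]
force: [0.8, 0.0, -4.7]
grip_width: 0.0281
finger_force: 90.4
```

Request:
move_arm:
  plan:
    - [[0.2,0.35,-0.41,-0.18,0.46,-0.06,-1],[0.21,0.37,-0.39,-0.19,0.47,-0.06,-1],[0.23,0.37,-0.37,-0.18,0.46,-0.06,-1],[0.25,0.38,-0.35,-0.19,0.46,-0.06,-1],[0.26,0.39,-0.33,-0.18,0.46,-0.06,-1],[0.27,0.4,-0.32,-0.19,0.47,-0.06,-1],[0.29,0.4,-0.29,-0.18,0.46,-0.06,-1],[0.3,0.41,-0.27,-0.18,0.46,-0.06,-1],[0.3,0.42,-0.25,-0.19,0.47,-0.06,-1],[0.32,0.43,-0.22,-0.18,0.46,-0.06,-1]]

```text
clock: 20.6
position: [0.4885, -0.0201, 0.2169]
tool_rot: [-3.141, -0.008, 2.879]
force: [-0.5, 0.3, -6.2]
grip_width: 0.028
finger_force: 90.3
```

```bash
python3 -c "
from p3 import *
print(np.round(observe()['tool_rot'],3),observe()['force'].round(1))
goto(([.50,.12,.23],ORI(-30,0),10),([.447,.315,.23],ORI(-42,0),10))"
```

```text
[-3.141 -0.008  2.879] [-0.5  0.3 -6.2]
20.6 [ 0.2   0.35 -0.35  1.95  0.15  0.88  1.08] [ 0.489 -0.02   0.217] 0.028
[0.13, 0.69, -0.06, 0.0, -0.01, 0.25] dq0.05
[0.14, 0.69, -0.07, 0.0, -0.01, 0.25] dq0.05
[0.16, 0.68, -0.06, 0.0, 0.0, 0.25] dq0.05
[0.18, 0.68, -0.07, -0.01, -0.01, 0.25] dq0.05
[0.2, 0.68, -0.06, 0.0, -0.01, 0.25] dq0.05
[0.22, 0.66, -0.07, 0.0, -0.01, 0.25] dq0.05
[0.23, 0.67, -0.06, 0.0, 0.0, 0.25] dq0.05
[0.25, 0.65, -0.07, 0.0, -0.01, 0.25] dq0.05
[0.27, 0.65, -0.06, 0.0, -0.01, 0.25] dq0.05
[0.28, 0.65, -0.07, -0.01, -0.01, 0.25] dq0.05
tracked [-0.08  0.37 -0.34  1.87  0.15  0.93  0.55] [-0.     -0.0001  0.    ] 0.00048771016546925357
[0.72, 0.71, 0.0, 0.0, 0.0, 0.2] dq0.06
[0.73, 0.7, 0.0, 0.0, 0.0, 0.2] dq0.06
[0.75, 0.68, 0.0, 0.0, 0.0, 0.2] dq0.06
[0.76, 0.66, 0.0, 0.0, 0.0, 0.2] dq0.06
[0.77, 0.65, 0.0, 0.0, 0.0, 0.2] dq0.06
[0.79, 0.63, 0.0, 0.0, 0.0, 0.2] dq0.06
[0.8, 0.62, 0.0, 0.0, 0.0, 0.2] dq0.06
[0.81, 0.6, 0.0, 0.0, 0.0, 0.2] dq0.06
[0.83, 0.58, 0.0, 0.0, 0.0, 0.2] dq0.06
[0.84, 0.57, 0.0, 0.0, 0.0, 0.2] dq0.06
tracked [-0.46  0.42 -0.35  1.79  0.17  0.96 -0.05] [ 0.     -0.0001  0.    ] 0.0005464176812269393
```

Request:
move_arm:
  plan:
    - [[0.13,0.69,-0.06,0,-0.01,0.25,-1],[0.14,0.69,-0.07,0,-0.01,0.25,-1],[0.16,0.68,-0.06,0,0,0.25,-1],[0.18,0.68,-0.07,-0.01,-0.01,0.25,-1],[0.2,0.68,-0.06,0,-0.01,0.25,-1],[0.22,0.66,-0.07,0,-0.01,0.25,-1],[0.23,0.67,-0.06,0,0,0.25,-1],[0.25,0.65,-0.07,0,-0.01,0.25,-1],[0.27,0.65,-0.06,0,-0.01,0.25,-1],[0.28,0.65,-0.07,-0.01,-0.01,0.25,-1]]

```text
clock: 21.6
position: [0.5003, 0.1201, 0.2298]
tool_rot: [-3.141, 0.003, 2.616]
force: [0.1, -0.2, -5.0]
grip_width: 0.0284
finger_force: 90.5
```

Request:
move_arm:
  plan:
    - [[0.72,0.71,0,0,0,0.2,-1],[0.73,0.7,0,0,0,0.2,-1],[0.75,0.68,0,0,0,0.2,-1],[0.76,0.66,0,0,0,0.2,-1],[0.77,0.65,0,0,0,0.2,-1],[0.79,0.63,0,0,0,0.2,-1],[0.8,0.62,0,0,0,0.2,-1],[0.81,0.6,0,0,0,0.2,-1],[0.83,0.58,0,0,0,0.2,-1],[0.84,0.57,0,0,0,0.2,-1]]

```text
clock: 22.6
position: [0.4473, 0.3152, 0.2298]
tool_rot: [3.14, 0.004, 2.407]
force: [1.4, 0.1, -4.7]
grip_width: 0.028
finger_force: 90.4
```

Request:
move_arm:
  plan:
    - [[0,0,1,0,0,0,-1],[0,0,1,0,0,0,-1],[0,0,1,0,0,0,-1],[0,0,1,0,0,0,-1],[0,0,1,0,0,0,-1],[0,0,1,0,0,0,-1],[0,0,1,0,0,0,-1],[0,0,1,0,0,0,-1],[0,0,1,0,0,0,-1],[0,0,0.6,0,0,0,-1]]

```text
clock: 23.6
position: [0.4473, 0.3147, 0.0367]
tool_rot: [3.141, 0.002, 2.409]
force: [0.2, -0.3, -4.1]
grip_width: 0.0278
finger_force: 90.3
```

Request:
move_arm:
  plan:
    - [[0,0,0,0,0,0,0.3],[0,0,0,0,0,0,0.3],[0,0,0,0,0,0,0.3],[0,0,-0.5,0,0,0,0.3],[0,0,-1,0,0,0,0.3],[0,0,-1,0,0,0,0.3],[0,0,-1,0,0,0,0.3],[0,0,-1,0,0,0,0],[0,0,-1,0,0,0,0],[0,0,-1,0,0,0,-1]]

```text
clock: 24.6
position: [0.4478, 0.3156, 0.1712]
tool_rot: [3.137, 0.002, 2.409]
force: [-0.2, -0.4, -0.1]
grip_width: 0.0293
finger_force: 0.0
```

Request:
move_arm:
  plan:
    - [[0,0,-1,0,0,0,-1],[0,0,-1,0,0,0,-1],[0,0,-1,0,0,0,-1],[0,0,-1,0,0,0,-1],[0,0,0,0,0,0,-1],[0,0,0,0,0,0,-1],[0,0,0,0,0,0,-1],[0,0,0,0,0,0,-1],[0,0,0,0,0,0,-1],[0,0,0,0,0,0,-1]]

```text
clock: 25.6
position: [0.4473, 0.3154, 0.2486]
tool_rot: [3.139, 0.002, 2.409]
force: [-0.1, 0.4, -0.2]
grip_width: 0.0001
finger_force: 0.0
```

```bash
python3 -c "
from p3 import *
from h import save
s=observe();print(s['clock'],s['qpos'].round(2),s['position'].round(3),s['grip_width'])
save('wrist','w7')"
```

```text
25.6 [-0.46  0.4  -0.36  1.78  0.16  1.   -0.04] [0.447 0.315 0.249] 0.00013487781528074742
```

View pics/w7.png

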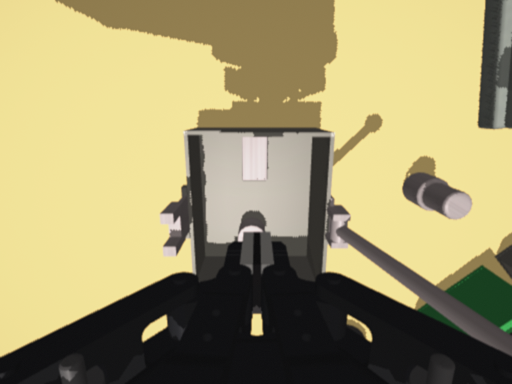

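The wrist view shows both pieces in the bin: the square end at (255,158) and the round end at (250,232). Next I take the shut fingers round behind the locking bar.

Request:
move_arm:
  plan:
    - [[0.9,0,-0.35,0,0,0,-1],[0.9,0,-0.35,0,0,0,-1],[0,1,0,0,0,0,-1],[0,1,0,0,0,0,-1],[0,1,0,0,0,0,-1],[0,1,0,0,0,0,-1],[0,1,0,0,0,0,-1],[0,1,0,0,0,0,-1],[0,1,0,0,0,0,-1],[0,1,0,0,0,0,-1]]

```text
clock: 26.65
position: [0.5281, 0.4591, 0.2631]
tool_rot: [3.139, 0.002, 2.409]
force: [-0.4, -0.7, 1.1]
grip_width: -0.0003
finger_force: 0.0
```

Request:
move_arm:
  plan:
    - [[0,1,0,0,0,0,-1],[0,1,0,0,0,0,-1],[-1,0,0,0,0,0,-1],[-1,0,0,0,0,0,-1],[-1,0,0,0,0,0,-1],[-1,0,0,0,0,0,-1],[0,0,0,0,0,0,-1],[0,0,0,0,0,0,-1],[0,0,0,0,0,0,-1],[0,0,0,0,0,0,-1]]

```text
clock: 27.65
position: [0.6134, 0.4353, 0.2638]
tool_rot: [3.138, 0.002, 2.41]
force: [0.3, -0.5, -0.7]
grip_width: 0.0001
finger_force: 0.0
```

```bash
cat > b.py <<'E'
from h import *
s=observe();d=np.array(s['position'])-[.479,.285,0]
print(s['clock'],'bin x,y,z',(.67*d[0]+.743*d[1]).round(4),(-.743*d[0]+.67*d[1]).round(4),d[2].round(4),np.round(s['tool_rot'],3),s['qpos'].round(2),s['force'].round(1))
E
python3 b.py
```

```text
27.65 bin x,y,z 0.2017 0.0009 0.2638 [3.138e+00 2.000e-03 2.410e+00] [-0.53  0.73 -0.32  1.15  0.22  1.29  0.  ] [ 0.3 -0.5 -0.7]
```

Request:
move_arm:
  plan:
    - [[0,-1,0,0,0,0,-1],[0,-1,0,0,0,0,-1],[0,-0.8,0,0,0,0,-1],[0,-0.8,0,0,0,0,-1],[0,-0.8,0,0,0,0,-1],[0,-0.8,0,0,0,0,-1],[0,-0.8,0,0,0,0,-1],[0,-0.8,0,0,0,0,-1],[0,-0.8,0,0,0,0,-1],[0,-0.8,0,0,0,0,-1]]

```text
clock: 28.65
position: [0.5008, 0.3099, 0.2634]
tool_rot: [3.138, 0.002, 2.41]
force: [0.7, 0.5, 0.1]
grip_width: 0.0004
finger_force: 0.5
```

```bash
python3 b.py; python3 - <<'E'
from h import *
save('top','t8');save('scene','s8')
def dark(fn,box):
    x0,x1,y0,y1=box;c=load(fn)[0][y0:y1,x0:x1].astype(int);m=c.max(2)<28
    ys,xs=np.where(m);print(fn,m.sum(),xs.mean()+x0 if m.sum() else 0,ys.mean()+y0 if m.sum() else 0)
a=cv2.imread('pics/s8.png')[60:220,280:480];b=cv2.imread('pics/t8.png')[150:310,60:260]
cv2.imwrite('pics/st8.png',cv2.resize(np.hstack([a,b]),(800,320),interpolation=cv2.INTER_CUBIC))
E
```

```text
28.65 bin x,y,z 0.0331 0.0005 0.2634 [3.138e+00 2.000e-03 2.410e+00] [-0.4   0.45 -0.35  1.65  0.17  1.07  0.03] [0.7 0.5 0.1]
```

View pics/st8.png

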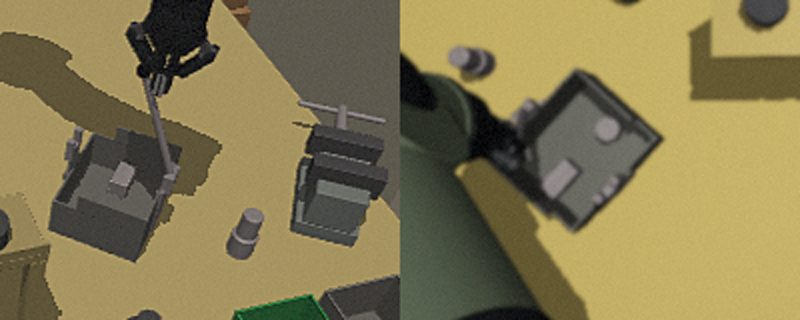

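The crops show the bar leaning forward over the bin with the fingers behind its end, and both pieces inside. Now I push it down along an arc.

Request:
move_arm:
  plan:
    - [[0,-0.26,0.6,0,0,0,-1],[0,-0.26,0.6,0,0,0,-1],[0,-0.26,0.6,0,0,0,-1],[0,-0.26,0.6,0,0,0,-1],[0,-0.26,0.6,0,0,0,-1],[0,-0.26,0.6,0,0,0,-1],[0,-0.26,0.6,0,0,0,-1],[0,-0.26,0.6,0,0,0,-1],[0,-0.26,0.6,0,0,0,-1],[0,-0.26,0.5,0,0,0,-1]]

```text
clock: 29.75
position: [0.4673, 0.2721, 0.1444]
tool_rot: [3.138, 0.002, 2.41]
force: [0.5, 1.6, 1.0]
grip_width: 0.0
finger_force: 0.4
```

```bash
python3 b.py
```

```text
29.75 bin x,y,z -0.0175 0.0 0.1444 [3.138e+00 2.000e-03 2.410e+00] [-0.39  0.52 -0.33  1.89  0.24  0.76 -0.01] [0.5 1.6 1. ]
```

Request:
move_arm:
  plan:
    - [[0,-0.15,0.25,0,0,0,-1],[0,-0.15,0.25,0,0,0,-1],[0,-0.15,0.25,0,0,0,-1],[0,-0.15,0.2,0,0,0,-1],[0,0,0.05,0,0,0,-1],[0,0,0.05,0,0,0,-1],[0,0,0,0,0,0,-1],[0,0,0,0,0,0,-1],[0,0,0,0,0,0,-1],[0,0,0,0,0,0,-1]]

```text
clock: 30.75
position: [0.4593, 0.2625, 0.124]
tool_rot: [3.138, 0.002, 2.409]
force: [-0.2, -0.7, 2.4]
grip_width: 0.0003
finger_force: 1.0
```

```bash
python3 b.py
```

```text
30.75 bin x,y,z -0.03 -0.0004 0.124 [3.138e+00 2.000e-03 2.409e+00] [-0.39  0.53 -0.32  1.94  0.25  0.71 -0.03] [-0.2 -0.7  2.4]
```

Request:
move_arm:
  plan:
    - [[0,0,0.05,0,0,0,-1],[0,0,0.05,0,0,0,-1],[0,0,0.05,0,0,0,-1],[0,0,0,0,0,0,-1],[0,0,0,0,0,0,-1],[0,0,0,0,0,0,-1],[0,0,0,0,0,0,-1],[0,0,0,0,0,0,-1],[0,0,0,0,0,0,-1],[0,0,0,0,0,0,-1]]

```text
clock: 31.75
position: [0.4596, 0.2627, 0.1229]
tool_rot: [3.137, 0.003, 2.409]
force: [-11.8, -9.0, 46.5]
grip_width: -0.0004
finger_force: 22.9
```

```bash
python3 b.py
```

```text
31.75 bin x,y,z -0.0296 -0.0005 0.1229 [3.137e+00 3.000e-03 2.409e+00] [-0.39  0.53 -0.32  1.94  0.25  0.7  -0.03] [-11.8  -9.   46.5]
```

The bar has bottomed in the catch: the force rose sharply at z = 0.123. I'll back off.

Request:
move_arm:
  plan:
    - [[0,0,-0.2,0,0,0,-1],[0,0,-0.5,0,0,0,-1],[0,0,-1,0,0,0,-1],[0,0,-1,0,0,0,-1],[0,0,-1,0,0,0,-1],[0,0,-1,0,0,0,-1],[0,0,-1,0,0,0,-1],[0,0,-1,0,0,0,-1],[0,0,0,0,0,0,-1],[0,0,0,0,0,0,-1]]

```text
clock: 32.75
position: [0.4587, 0.2623, 0.2551]
tool_rot: [3.138, 0.002, 2.409]
force: [-0.7, 0.3, 0.2]
grip_width: 0.0
finger_force: 0.0
```

Request:
move_arm:
  plan:
    - [[0,1,0,0,0,0,-1],[0,1,0,0,0,0,-1],[0,1,0,0,0,0,-1],[0,1,0,0,0,0,-1],[0,1,0,0,0,0,-1],[0,1,0,0,0,0,-1],[0,0,0,0,0,0,-1],[0,0,0,0,0,0,-1],[0,0,0,0,0,0,-1],[0,0,0,0,0,0,-1]]

```text
clock: 33.75
position: [0.5387, 0.351, 0.2554]
tool_rot: [3.139, 0.002, 2.409]
force: [0.7, 0.2, 0.2]
grip_width: -0.0001
finger_force: 0.0
```

```bash
python3 b.py; python3 - <<'E'
from h import *
save('wrist','w9');save('scene','s9')
# black ball seen in the scene view near its expected place (bin x=-0.11)
X=np.array([.479-.11*.67,.285-.11*.743,.118])
p=proj('s9',X);print('ball expected',p,'hinge',proj('s9',[.5325,.344,.118]))
c=load('s9')[0].astype(int);x,y=p.astype(int);w=c[y-15:y+16,x-15:x+16].max(2)
ys,xs=np.where(w<35);print(len(xs),xs.mean()+x-15,ys.mean()+y-15) if len(xs) else print(w.min())
for t in (.06,.15):
    print(t,proj('s9',np.array([.5325,.344,.118])+.19*np.array([-.67*np.cos(t),-.743*np.cos(t),np.sin(t)])))
E
```

```text
33.75 bin x,y,z 0.089 -0.0002 0.2554 [3.139e+00 2.000e-03 2.409e+00] [-0.44  0.54 -0.35  1.51  0.2   1.12  0.01] [0.7 0.2 0.2]
ball expected [307.49031493 128.91322692] hinge [364.64536172 148.66377186]
22 307.8181818181818 127.4090909090909
0.06 [307.82678893 126.30156672]
0.15 [308.92759346 122.46325466]
```

```bash
python3 - <<'E'
from h import *
save('top','t9')
def ball(fn,X):
    x,y=proj(fn,X).astype(int);c=load(fn)[0].astype(int)[y-12:y+13,x-12:x+13].max(2)
    ys,xs=np.where(c<45);print(fn,len(xs),np.ptp(xs),np.ptp(ys)); return ((xs.min()+xs.max())/2+x-12,(ys.min()+ys.max())/2+y-12)
X=[.479-.11*.67,.285-.11*.743,.118]
a,b,w=ball('s9',X),ball('t9',X),ball('w9',X);print(proj('t9',X),b,a,proj('w9',X),w)
print(tri(('s9',a),('t9',b)),tri(('s9',a),('w9',w)),tri(('s9',a),('w9',w),('t9',b)))
E
```

```text
s9 24 4 5
t9 31 5 12
w9 303 20 19
[172.80561457 251.39160189] (np.float64(171.5), np.float64(248.0)) (np.float64(308.0), np.float64(127.5)) [ 45.09483412 185.94518196] (np.float64(44.0), np.float64(182.5))
(array([0.4151199 , 0.20163751, 0.13359116]), [np.float64(0.0017853624192853172), np.float64(0.0017853624192854004)]) (array([0.40259963, 0.20616435, 0.12025403]), [np.float64(0.0007203184531711383), np.float64(0.0007203184531711169)]) (array([0.40845949, 0.20614749, 0.12385362]), [np.float64(0.003294204486950829), np.float64(0.005080582970854281), np.float64(0.006426562024203308)])
```

The scene and wrist views put the ball at z = 0.120, so the bar is about 0.01 rad from fully down. I'll hand the job in.

```bash
python3 -c "
from workcell import job_done
print(job_done())"
```

```text
the job is handed in; nothing more can be done
None
```

I put both bar ends in the scrap bin and swung the locking bar down into its catch, measured at about 0.01 rad from fully down. I then handed the job in at about 34 s; the hand-in call returned no verdict.

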